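Uncap the buffer bottle and shut the station's hood

TASK

Get the buffer station ready to draw: unscrew the cap from the bottle that leans in the station, keeping hold of it as it comes free, and set it down flat in the steel tray without dropping it. Then push the open hood down until it is fully shut, gently, without letting it slam. Leave the other things on the bench standing where they are.

Things in the scene. Friction and masses are not known exactly. Their poses are not given: they have to be found in the camera images.
- station: White buffer station, 320 (x) x 250 (y) x 85 mm high without its hood, fixed to the bench. Origin: centre of its underside; -x is its front with the control strip, +y its left side, z up. A square bottle stands fast in its 85 mm high deck and leans 30 degrees towards the front; the hood is hinged along the left side.
- mouth (a point): Centre of the rim of the bottle's mouth, 144 mm above the bench; z points out along the neck, which leans 30 degrees to the station's front (station frame: z = [-0.5, 0, 0.866]). The neck stands 30 mm out of the bottle's 62 mm square shoulders; its right-handed thread has 10 mm pitch and is 48 mm across.
- cap: Round black ribbed screw cap, 60 mm diameter, 36 mm high, 45 g, closed on the bottle. Origin: centre of its open rim, 26 mm below the mouth when closed; z is its axis, out of its closed top (at +36 mm). Counter-clockwise, seen on its top, unscrews it, 10 mm a turn; free after about 1.15 turns in all, then draw it 20 mm or more along the neck to clear it. Let go half-way, it stays.
- tray: Shallow steel tray, 190 (x) x 160 (y) mm, walls 3 mm thick and 13 mm high, floor 3 mm thick, fixed to the bench. Origin: centre of its underside; z up.
- hood (a joint): Hinge of the white hood: 0 = fully shut, 1.6 to 1.85 rad (beyond upright) at the start, grows as it opens, stop at 1.9. The hood is a 250 x 240 x 80 mm shell, open below, about 0.75 kg; its stiff friction hinge (1.25 N m) holds it at any angle, so it must be pushed all the way, with 3 to 12 N at point hood_top.
- hood_hinge (a point): Middle of the hood's hinge line, 88 mm above the bench, fixed to the station, 120 mm to the left (+y) and 30 mm behind (+x) its middle. The hinge line runs along the station's x; the shut hood reaches from it 240 mm towards the station's -y and 80 mm up, and 125 mm either way along x.
- hood_top (a point): Point on the hood's outer (upper) face, mid-length, 170 mm from the hinge line across the hood and 80 mm above it when shut; z is the outward normal of that face (up when shut, to the station's +y when the hood stands upright). Pushing here against z closes the hood.
- media_bottle: Bystander: round clear bottle with a blue cap, 72 mm diameter, 160 mm high. Origin: centre of its underside.
- tube_rack: Bystander: white tube rack, 100 x 200 x 45 mm, with tubes. Origin: centre of its underside.
- beaker: Bystander: glass beaker, 72 mm diameter, 95 mm high. Origin: centre of its underside.
- tip_box: Bystander: grey box with a clear lid, 90 x 125 x 72 mm. Origin: centre of its underside.
Things that resemble listed ones, but are neither listed nor needed, are in the scene too. Of the things like the tray, leave any that is brown; of the rest the larger one is meant.

How it is judged:
On the way, in this order (a step that is already met when the one before it is completed fails the run):
1. the cap is off the bottle and held in the gripper (distance between cap and mouth above 0.06 m and contact force between the fingers and cap above 0.5 N), for 0.1 s.
2. the cap lies flat in the tray, let go (x of cap in the frame of tray between -0.085 and 0.085 m and y of cap in the frame of tray between -0.07 and 0.07 m and ((angle between cap's own z axis and vertical below 0.12 rad and height (world z) of cap below 0.012 m) or (angle between cap's own z axis and vertical above 3.02 rad and height (world z) of cap below 0.047 m)) and linear speed of cap below 0.03 m/s and contact force between the fingers and cap below 0.05 N), for 0.2 s.
3. the hood is fully shut (value of joint hood below 0.03 rad), for 0.2 s.
At the end, for the whole second after the job is handed in: The cap lies flat at rest on the tray's floor (its axis within 0.12 rad of vertical, either way up, its origin inside the walls), and the hood is fully shut (hinge below 0.03 rad) and still (x of cap in the frame of tray between -0.085 and 0.085 m and y of cap in the frame of tray between -0.07 and 0.07 m and ((angle between cap's own z axis and vertical below 0.12 rad and height (world z) of cap below 0.012 m) or (angle between cap's own z axis and vertical above 3.02 rad and height (world z) of cap below 0.047 m)) and linear speed of cap below 0.03 m/s and value of joint hood below 0.03 rad and velocity of joint hood between -0.05 and 0.05 rad/s); the robot touches nothing.
It fails at once if the cap is dropped or thrown: it moves faster than 0.6 m/s with no finger on it (linear speed of cap above 0.6 m/s and contact force between the fingers and cap below 0.01 N).
It fails at once if the hood slams: it turns faster than 1.3 rad/s over the last 0.15 rad of closing (value of joint hood below 0.15 rad and velocity of joint hood below -1.3 rad/s).
It fails at once if a bystander (clear bottle, tube rack, beaker, tip box) is shifted by more than 30 mm or tipped (distance of any of media_bottle, tube_rack, beaker, tip_box from where it was at the start of the episode above 0.03 m or angle between any of media_bottle, tube_rack, beaker, tip_box's own z axis and vertical above 0.3 rad).
It also fails if it takes over 72 s, if anything falls off the work surface, if the arm or the gripper's body presses on something with over 40 N, if the wrist force passes 120 N, or if a joint passes its speed limit or range.

ROBOT

A 6-joint arm with a two-finger parallel gripper is mounted at the origin on the work surface. World frame = base frame: x ahead of the robot, y to its left, z up, the work surface at z = 0. Lengths are in m, angles in rad, forces in N, time in s.
With the tool pointing down it reaches from about 0.35 to 0.775 m from the base axis. Payload 5.5 kg.
Tool frame: the origin (TCP) lies at the very end of the fingers, on their centre line; the grasp point (between the pads) lies 19 mm behind it; z points along the fingers, x is the direction in which the jaws open and shut, and the axes are right-handed (so a half turn about z gives the same grasp; the last joint's range is limited). The gripper opens to 85 mm and grips with 20 to 120 N. Pads are 22 mm wide; open, the fingers measure 114 mm over their backs; the gripper's body (76 mm by 85 mm) begins 54 mm behind the grasp point. The pads swing forward as they close: fully open they stand 13 mm farther back than shut.
Start: joints at [1.055, 0.313, 0.046, 1.304, 0, 1.431], TCP at [0.211, 0.535, 0.231] pointing down, gripper open.
Joint ranges: [-2.76, 2.76], [-0.86, 1.69], [-1.03, 1.26], [-2.2, 2.34], [-1.47, 1.5], [-3.14, 3.14]. Speed limits (rad/s): [2.57, 2.57, 3.14, 3.14, 3.14, 3.14].

INTERFACE

Orientations are given as a unit quaternion [w, x, y, z].
In Python, from workcell import env gives the robot as it stands.
- The arm moves only by the shell command python3 -m inch 'ROWS' [FORCE]. ROWS is JSON, a list of rows, each a list of 7 numbers: the turn, a rotation vector about the tool's x, y, z each as a share of 8 degrees, from -1 to 1, then the shift along the tool's x, y, z each as a share of 0.05 m, from -1 to 1, then the closure, from 0 (fully open) to 1 (shut). A call has 1 to 12 rows; each row shifts and turns the commanded pose from where the row before left it, along the tool's axes as they then stand; what a row does not reach is not made up. A row lasts 1/10 s, in which the tool goes at most 50 mm and 8.59 degrees, less where a joint would pass 70% of its speed; a pose out of reach is approached as far as the arm can. A call with a number of a shift or a turn outside -1 to 1 is refused whole. A call with a gripper value outside its range is refused whole. The fingers move at their own pace and stop on an object; FORCE is the grip in N (left out, the last holds). Time passes only in rows, so rows that do not move let the fingers close. It gives the time, the measured TCP pose, the force and the opening at its end, in the units of the state.
- env.get_state(): the state, without advancing time (a new reading comes with each control period).
- env.read_camera(name): name is "side" or "top"; returns the picture (400x640x3 uint8, red, green, blue); there is no depth.
- env.calibration(name): a dict with "fx", "fy", "cx", "cy" (pixels), "k1" (the pictures are not rectified: a ray, as slopes to the right and down, at radius r is drawn at 1 + k1 r^2 times it, then the intrinsics apply), "rvec" (rotation vector, rad) and "tvec" (3), from world to camera coordinates, as OpenCV has them. Camera axes: x right, y down, z forward; pixel columns grow to the right and rows downward; lengths in m; the calibration is good to about 2 mm. A picture is of the moment at which its call begins. calibration takes no time and is no camera call.
- env.hand_in(): hands the job in, once; it reports no verdict.
The state is a dict: "clock": time; "joint_pos": joint angles; "qvel": joint speeds; "tau": joint torques, N m; "tcp_pos": TCP position; "orientation": TCP orientation; "wrist_force": force on the tool from outside, world axes, zero at the start; "ft_torque": the same for the moment, N m; "finger_gap": finger opening in m.
Only numpy, scipy, OpenCV 4.12 (cv2) and the standard library are available. Lean on these libraries where they do the work, as an engineer would, in place of code of your own. Each camera call takes 0.05 s, during which the arm holds its last target.

## Working session

There is one attempt and no reset: what is moved stays moved. The work goes in short steps, Python scripts to look and compute and a shell command to move; the robot and the scene stay as the last step left them, time stands still between calls to the robot, and variables do not carry over. Pictures are saved under pics/ and viewed, and the job is handed in when it is done.

```bash
ls; mkdir -p pics; python3 - <<'E'
from workcell import env
import cv2
for n in("side","top"):
    im=env.read_camera(n); cv2.imwrite(f"pics/{n}0.png",im[:,:,::-1]); print(n,env.calibration(n))
print(env.get_state())
E
```

```text
pics
side {'fx': 387.48372728867787, 'fy': 387.48372728867787, 'cx': 321.64667060938433, 'cy': 198.78158026624277, 'k1': 0.022005327857958255, 'rvec': array([ 2.04571898, -1.24667012,  0.51456184]), 'tvec': array([-0.26270014,  0.40704863,  0.88295808])}
top {'fx': 518.3025475665562, 'fy': 518.3025475665562, 'cx': 314.7502769115132, 'cy': 203.6989839359074, 'k1': -0.10288057900417515, 'rvec': array([ 2.11951953, -2.18189014,  0.14957077]), 'tvec': array([-0.0033895 ,  0.56191289,  1.77138643])}
{'clock': 0.1, 'joint_pos': array([ 1.05535747e+00,  3.13949448e-01,  4.51003820e-02,  1.30365504e+00,
       -3.28034493e-05,  1.43120885e+00]), 'qvel': array([ 0.00056921, -0.00116757,  0.00395527, -0.00065279,  0.00068154,
        0.00128128]), 'tau': array([ 2.27719371e-03, -4.81724489e+01,  2.99244547e+01,  1.27287424e-02,
       -1.10784531e-04, -2.44362457e-05]), 'tcp_pos': array([0.21083639, 0.53443902, 0.23048753]), 'orientation': array([ 3.92175236e-04,  8.26759815e-01,  5.62554423e-01, -7.58678518e-04]), 'wrist_force': array([1.09311278, 0.00379803, 0.76778804]), 'ft_torque': array([0.02382976, 0.07474407, 0.00904397]), 'finger_gap': 0.08505182737362679}
```

View pics/side0.png

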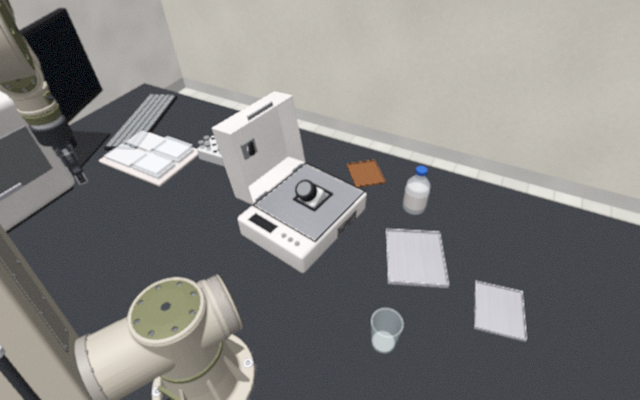

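View pics/top0.png

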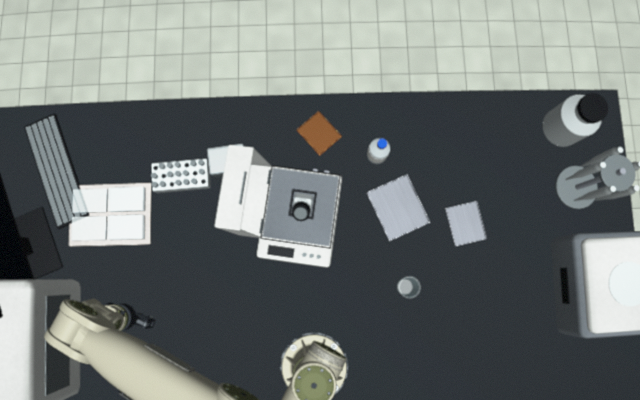

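The top view shows the station at about (290,210) with its cap at (301,207). The larger grey tray is at (398,207), the smaller one at (465,223) and the brown one at (319,133). The beaker is at (409,287), the blue-capped bottle at (377,151), the rack at (180,174), and the tip box is partly behind the hood at (225,158). I'll enlarge these areas next.

```bash
cat > h.py <<'E'
import numpy as np, cv2
from scipy.spatial.transform import Rotation as R
from workcell import env
def cal(n):
    c=env.calibration(n); return np.array([[c['fx'],0,c['cx']],[0,c['fy'],c['cy']],[0,0,1]]),np.array([c['k1'],0,0,0,0.]),np.array(c['rvec']),np.array(c['tvec'])
def proj(n,P):
    K,d,r,t=cal(n); return cv2.projectPoints(np.atleast_2d(np.array(P,float)),r,t,K,d)[0][:,0]
def ray(n,uv):
    K,d,r,t=cal(n); x=cv2.undistortPoints(np.array([[uv]],float),K,d)[0,0]
    M=cv2.Rodrigues(r)[0]; return -M.T@t, M.T@np.array([x[0],x[1],1])
def atz(n,uv,z):
    o,v=ray(n,uv); return o+v*(z-o[2])/v[2]
def crop(im,x0,y0,x1,y1,s,f):
    cv2.imwrite(f,cv2.resize(im[y0:y1,x0:x1,::-1],None,fx=s,fy=s,interpolation=cv2.INTER_CUBIC))
E
python3 - <<'E'
import cv2
from h import crop
t=cv2.imread('pics/top0.png')[:,:,::-1]; s=cv2.imread('pics/side0.png')[:,:,::-1]
crop(t,205,125,365,275,5,'pics/t1.png'[:8]+'a.png')
crop(s,190,85,390,275,4,'pics/s1.png')
crop(t,355,160,495,250,5,'pics/t2.png')
E
ls pics
```

```text
s1.png
side0.png
t1.a.png
t2.png
top0.png
```

```bash
python3 - <<'E'
import cv2
from h import crop
t=cv2.imread('pics/top0.png')[:,:,::-1]
crop(t,205,130,355,275,4,'pics/t1b.png')
E
```

```text
(no output)
```

View pics/t1b.png

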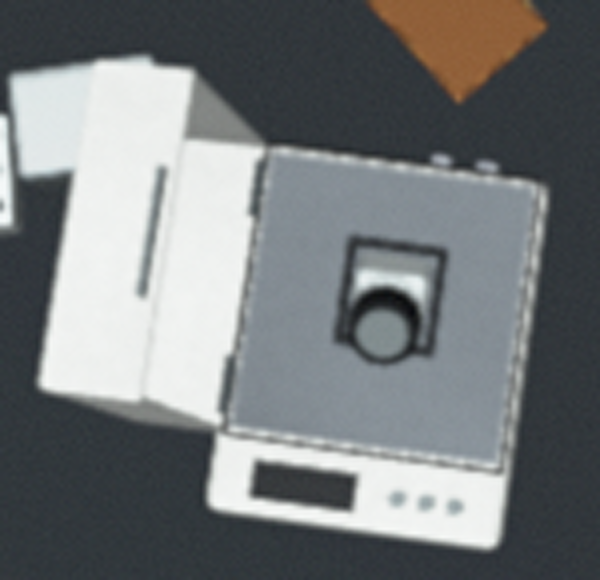

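View pics/s1.png

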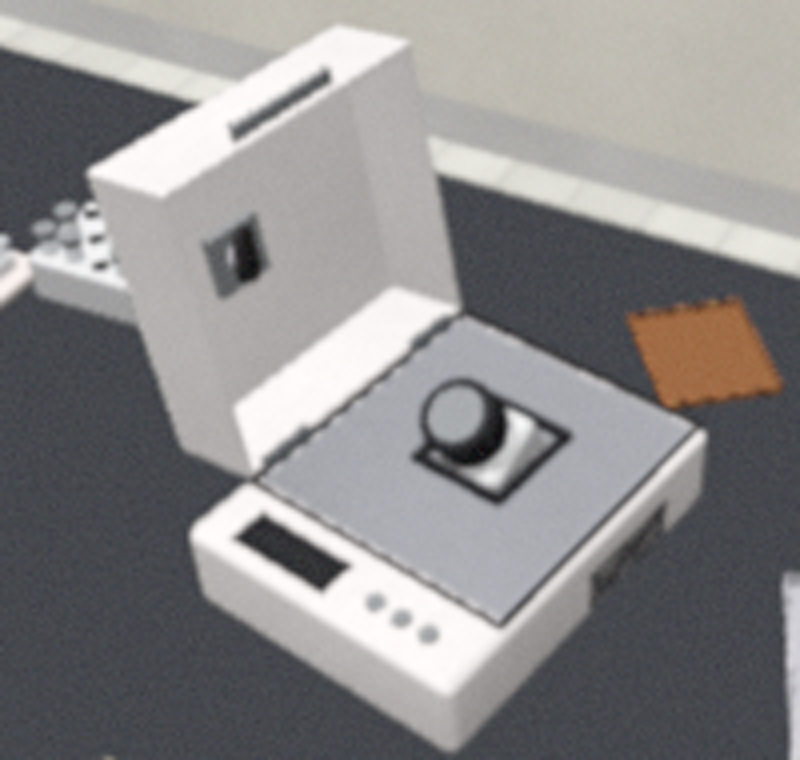

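View pics/t2.png

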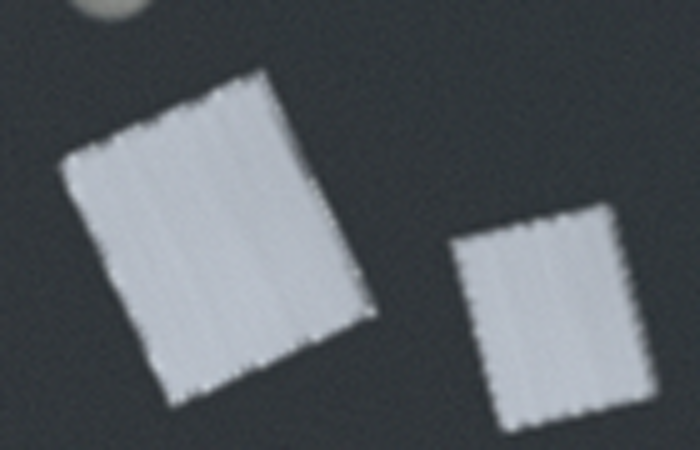

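```bash
cat > fit.py <<'E'
from h import *
from scipy.optimize import least_squares
T=lambda u,v:(u/4+205-.375,v/4+130-.375)
S=lambda u,v:(u/4+190-.375,v/4+85-.375)
obs=[('top',(-.095,-.12,.085),T(498,469)),('top',(.155,-.12,.085),T(541,184)),('top',(-.095,.12,.085),T(222,432)),('top',(.155,.12,.085),T(266,147)),
('side',(-.095,-.12,.085),S(502,624)),('side',(.155,-.12,.085),S(697,431)),('side',(-.095,.12,.085),S(258,480)),('side',(.155,.12,.085),S(465,314)),
]
def res(p,full=False):
    M=R.from_euler('z',p[2]).as_matrix(); o=[]
    for n,P,uv in obs:
        o.append(proj(n,M@np.array(P)+[p[0],p[1],0])[0]-uv)
    return np.array(o) if full else np.ravel(o)
r=least_squares(res,[.5,.1,0]); print(r.x,np.degrees(r.x[2])); print(res(r.x,1).round(1))
A=lambda u,v:(u/5+355-.4,v/5+160-.4)
for nm,cs in (('big',[(60,160),(264,70),(377,315),(172,408)]),('small',[(450,240),(610,205),(658,393),(505,433)])):
    P=np.array([atz('top',A(*c),.013 if 1 else 0) for c in cs]); print(nm,P.mean(0),np.linalg.norm(P-np.roll(P,1,0),axis=1)); e=P[1]-P[2]; print(np.degrees(np.arctan2(e[1],e[0])),P.round(3))
M=R.from_euler('z',r.x[2]).as_matrix();t=np.array([r.x[0],r.x[1],0])
# mouth axis: cap top centre in the images
ax=M@np.array([-.5,0,.866]);print('axis',ax)
for n,uv in(('top',(301-0,207+0)),):
    pass
print('captop top view', atz('top',T(386,333),.144+.010*.866), 'side',atz('side',S(461,420),.1527))
for n,uv in(('beak',(409,287)),('bot',(377,151))): print(n,atz('top',uv,.05))
# hood angle: edge corners in top view
H=t+M@np.array([.03,.12,.088])
for a in (1.6,1.7,1.8,1.85):
    pts=[]
    for x in(-.125,.125):
        for c,h in((.24,0),(.24,.08),(0,.08)):
            y=-(c*np.cos(a)-h*np.sin(a)); z=c*np.sin(a)+h*np.cos(a)
            pts.append(H+M@np.array([x,y,z]))
    print(a,[tuple(((q-[205,130])*4).round().astype(int)) for q in proj('top',pts)],[tuple(((q-[190,85])*4).round().astype(int)) for q in proj('side',pts)])
E
python3 fit.py
```

```text
[ 0.51872665  0.03536245 -0.17343349] -9.937006939319893
[[ 0.9  0.8]
 [ 0.3 -0.3]
 [-0.5 -0.3]
 [-0.  -0.9]
 [ 0.1  0.8]
 [ 1.4 -0.8]
 [-1.6 -0.2]
 [-0.6 -0.4]]
big [ 0.54443171 -0.31575812  0.013     ] [0.19247863 0.16144236 0.19226466 0.16113354]
21.7069492930359 [[ 0.603 -0.205  0.013]
 [ 0.664 -0.355  0.013]
 [ 0.486 -0.426  0.013]
 [ 0.424 -0.277  0.013]]
small [ 0.48005244 -0.55463094  0.013     ] [0.1418716  0.1198715  0.13804505 0.11492324]
10.586676415860207 [[ 0.538 -0.482  0.013]
 [ 0.559 -0.599  0.013]
 [ 0.424 -0.625  0.013]
 [ 0.399 -0.513  0.013]]
axis [-0.49249904  0.08628267  0.866     ]
captop top view [0.51690357 0.02602945 0.15266   ] side [0.51118597 0.02279108 0.1527    ]
beak [ 0.26361658 -0.3330434   0.05      ]
bot [ 0.7412766  -0.24463711  0.05      ]
1.6 [(np.int64(174), np.int64(404)), (np.int64(67), np.int64(388)), (np.int64(125), np.int64(416)), (np.int64(228), np.int64(72)), (np.int64(123), np.int64(59)), (np.int64(173), np.int64(129))] [(np.int64(190), np.int64(205)), (np.int64(107), np.int64(167)), (np.int64(176), np.int64(434)), (np.int64(439), np.i
[... 521 characters left out ...]
)), (np.int64(130), np.int64(417)), (np.int64(166), np.int64(66)), (np.int64(69), np.int64(58)), (np.int64(177), np.int64(133))] [(np.int64(142), np.int64(188)), (np.int64(69), np.int64(172)), (np.int64(182), np.int64(450)), (np.int64(391), np.int64(36)), (np.int64(318), np.int64(28)), (np.int64(393), np.int64(291))]
1.85 [(np.int64(96), np.int64(393)), (np.int64(0), np.int64(381)), (np.int64(132), np.int64(418)), (np.int64(152), np.int64(65)), (np.int64(57), np.int64(58)), (np.int64(179), np.int64(134))] [(np.int64(131), np.int64(186)), (np.int64(62), np.int64(175)), (np.int64(183), np.int64(454)), (np.int64(380), np.int64(35)), (np.int64(309), np.int64(32)), (np.int64(394), np.int64(295))]
```

Hood fits at about 1.70 rad and the large tray measures 192 x 161 mm, as specified. I'll refine the cap position with an overlay of the cap model.

```bash
cat >> h.py <<'E'
def ring(c,ax,r,n=60):
    ax=np.array(ax)/np.linalg.norm(ax); u=np.cross(ax,[0,1,0]);u/=np.linalg.norm(u);v=np.cross(ax,u)
    a=np.linspace(0,2*np.pi,n); return np.array(c)+r*(np.cos(a)[:,None]*u+np.sin(a)[:,None]*v)
AX=np.array([-.4925,.0863,.866])
YAW=-.1734
E
python3 - <<'E'
from h import *
t=cv2.imread('pics/top0.png'); s=cv2.imread('pics/side0.png')
mouth=np.array([.517,.0245,.144])
out=[]
for n,im,(x0,y0) in(('top',t,(282,187)),('side',s,(288,168))):
    k=10; c=cv2.resize(im[y0:y0+40,x0:x0+40],None,fx=k,fy=k,interpolation=cv2.INTER_CUBIC)
    d=c.copy()
    for off,r in((.010,.03),(-.026,.03)):
        q=((proj(n,ring(mouth+AX*off,AX,r))-[x0,y0]+.5)*k).astype(int)
        cv2.polylines(d,[q],True,(0,0,255) if off>0 else (0,255,0),1)
    out.append(np.hstack([d]))
cv2.imwrite('pics/cap1.png',np.hstack(out))
E
```

```text
(no output)
```

View pics/cap1.png

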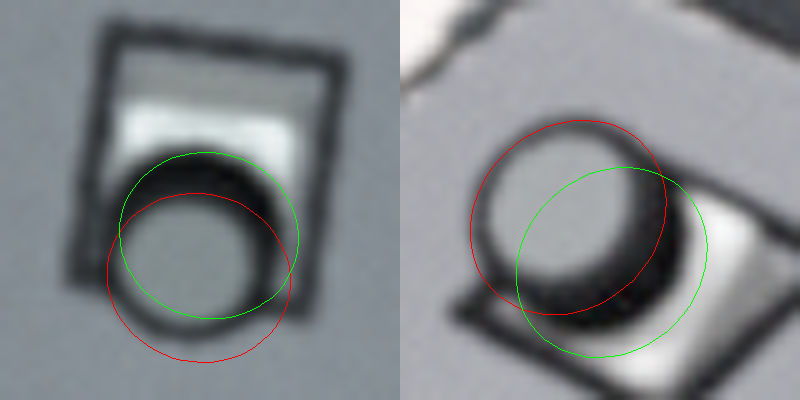

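```bash
python3 - <<'E'
from h import *
from scipy.optimize import least_squares
t=cv2.imread('pics/top0.png'); s=cv2.imread('pics/side0.png')
O={'top':((282,187),(100,281,140,343)),'side':((288,168),(70,290,113,335))}
def f(m):
    o=[]
    for n,(xy,e) in O.items():
        q=np.vstack([(proj(n,ring(m[:3]+AX*k,AX,.03))-xy+.5)*10 for k in(.010,-.026)])
        o+= [q[:,0].min()-e[0],q[:,0].max()-e[1],q[:,1].min()-e[2],q[:,1].max()-e[3]]
    return np.array(o)/10
r=least_squares(f,[.517,.0245,.144]);print(r.x,f(r.x).round(1))
r2=least_squares(lambda p:f([p[0],p[1],.144]),[.517,.0245]);print(r2.x,r2.fun.round(1))
mouth=r.x
out=[]
for n,im,(x0,y0) in(('top',t,(282,187)),('side',s,(288,168))):
    k=10; d=cv2.resize(im[y0:y0+40,x0:x0+40],None,fx=k,fy=k,interpolation=cv2.INTER_CUBIC)
    for off in(.010,-.026):
        q=((proj(n,ring(mouth+AX*off,AX,.03))-[x0,y0]+.5)*k).astype(int)
        cv2.polylines(d,[q],True,(0,0,255) if off>0 else (0,255,0),1)
    out.append(d)
cv2.imwrite('pics/cap2.png',np.hstack(out))
E
```

```text
[0.52220842 0.02948129 0.14339035] [-0.8  0.3 -0.3  0.4 -0.5  1.1 -0.7  0.8]
[0.52195296 0.02933855] [-0.8  0.3 -0.2  0.5 -0.5  1.1 -0.8  0.7]
```

View pics/cap2.png

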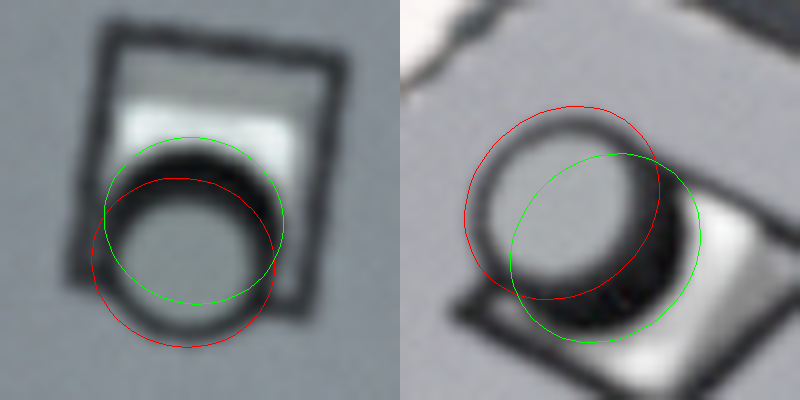

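Refined mouth is about (0.522, 0.029, 0.144), which fits the stated height and the collar. Next is a move calculator in the row units.

```bash
cat >> h.py <<'E'
MOUTH=np.array([.522,.029,.144])
def rot():
    q=env.get_state()['orientation']; return R.from_quat([q[1],q[2],q[3],q[0]])
def Rphi(phi,ax=AX,h=None):
    ax=np.array(ax)/np.linalg.norm(ax)
    h=np.array([np.cos(YAW+np.pi/2),np.sin(YAW+np.pi/2),0]); h-=ax*(h@ax); h/=np.linalg.norm(h)
    x=R.from_rotvec(ax*np.radians(phi)).apply(h); z=-ax; return R.from_matrix(np.c_[x,np.cross(z,x),z])
def go(p=None,Rt=None):
    s=env.get_state(); Rc=rot()
    if Rt is not None:
        v=(Rc.inv()*Rt).as_rotvec(degrees=True); print('turn deg',np.linalg.norm(v).round(1),'units',(v/8).round(3))
    if p is not None:
        d=np.array(p)-s['tcp_pos']; print('shift mm',(d*1e3).round(1),'units now-axes',(Rc.inv().apply(d)/.05).round(3), 'after-turn axes',(Rt.inv().apply(d)/.05).round(3) if Rt is not None else '')
def st():
    s=env.get_state(); print('t',round(s['clock'],2),'tcp',s['tcp_pos'].round(4),'j',s['joint_pos'].round(3),'gap',round(s['finger_gap'],4),'F world',s['wrist_force'].round(1),'F tool',rot().inv().apply(s['wrist_force']).round(1),'T',s['ft_torque'].round(2))
    z=rot().as_matrix()[:,2];print('tool z',z.round(3))
E
python3 -c "
from h import *
go([.36,.14,.30],Rphi(-100))"
```

```text
turn deg 92.4 units [-2.32   3.436 10.777]
shift mm [ 149.2 -394.4   69.5] units now-axes [-6.245  5.67  -1.381] after-turn axes [5.611 6.378 0.946]
```

```bash
python3 -m inch '[[0,0,0,-0.52,0.47,-0.12,0],[0,0,0,-0.52,0.47,-0.12,0],[0,0,0,-0.52,0.47,-0.12,0],[0,0,0,-0.52,0.47,-0.12,0],[0,0,0,-0.52,0.47,-0.12,0],[0,0,0,-0.52,0.47,-0.12,0],[0,0,0,-0.52,0.47,-0.12,0],[0,0,0,-0.52,0.47,-0.12,0],[0,0,0,-0.52,0.47,-0.12,0],[0,0,0,-0.52,0.47,-0.12,0],[0,0,0,-0.52,0.47,-0.12,0],[0,0,0,-0.52,0.47,-0.12,0]]' 30
python3 -c "
from h import *
st();go([.36,.14,.30],Rphi(-100))"
```

```text
clock: 1.3
tcp_pos: [0.3588, 0.1398, 0.3033]
orientation: [-0.0, 0.827, 0.563, -0.0]
wrist_force: [0.4, 0.5, -0.1]
finger_gap: 0.0852
t 1.3 tcp [0.3588 0.1398 0.3033] j [ 0.162 -0.07  -0.221  1.421  0.     0.538] gap 0.0852 F world [ 0.4  0.5 -0.1] F tool [0.6 0.1 0.1] T [ 0.01 -0.01 -0.  ]
tool z [-0.  0. -1.]
turn deg 92.4 units [-2.33   3.426 10.776]
shift mm [ 1.2  0.2 -3.3] units now-axes [0.012 0.02  0.067] after-turn axes [-0.015 -0.005  0.069]
```

```bash
python3 -m inch '[[-0.194,0.286,0.898,0,0,0,0],[-0.194,0.286,0.898,0,0,0,0],[-0.194,0.286,0.898,0,0,0,0],[-0.194,0.286,0.898,0,0,0,0],[-0.194,0.286,0.898,0,0,0,0],[-0.194,0.286,0.898,0,0,0,0],[-0.194,0.286,0.898,0,0,0,0],[-0.194,0.286,0.898,0,0,0,0],[-0.194,0.286,0.898,0,0,0,0],[-0.194,0.286,0.898,0,0,0,0],[-0.194,0.286,0.898,0,0,0,0],[-0.194,0.286,0.898,0,0,0,0]]'
python3 -c "
from h import *
st();go(MOUTH+.07*AX,Rphi(-100));go(MOUTH-.02*AX,Rphi(-100))"
```

```text
clock: 2.5
tcp_pos: [0.3583, 0.1408, 0.303]
orientation: [-0.001, 0.951, -0.17, 0.26]
wrist_force: [0.5, 0.2, -0.8]
finger_gap: 0.0854
t 2.5 tcp [0.3583 0.1408 0.303 ] j [ 0.369 -0.437 -0.607  0.94  -0.263  2.232] gap 0.0854 F world [ 0.5  0.2 -0.8] F tool [-0.1 -0.2  0.9] T [ 0.06  0.44 -0.01]
tool z [ 0.494 -0.087 -0.865]
turn deg 0.4 units [ 0.002 -0.017 -0.043]
shift mm [ 129.2 -105.8  -98.4] units now-axes [1.798 1.335 3.164] after-turn axes [1.798 1.347 3.16 ]
turn deg 0.4 units [ 0.002 -0.017 -0.043]
shift mm [ 173.5 -113.6 -176.3] units now-axes [1.794 1.334 4.964] after-turn axes [1.798 1.347 4.96 ]
```

```bash
python3 -m inch '[[0,0,0,0.225,0.168,0.395,0],[0,0,0,0.225,0.168,0.395,0],[0,0,0,0.225,0.168,0.395,0],[0,0,0,0.225,0.168,0.395,0],[0,0,0,0.225,0.168,0.395,0],[0,0,0,0.225,0.168,0.395,0],[0,0,0,0.225,0.168,0.395,0],[0,0,0,0.225,0.168,0.395,0],[0,0,0,0,0,0,0]]'
python3 - <<'E'
from h import *
st();go(MOUTH+.07*AX,Rphi(-100));go(MOUTH-.02*AX,Rphi(-100))
a=env.read_camera('side');b=env.read_camera('top')
crop(a,200,60,400,260,2.9,'pics/a1.png')
crop(b,240,150,370,290,4,'pics/b1.png')
E
```

```text
clock: 3.4
tcp_pos: [0.4882, 0.0341, 0.2028]
orientation: [0.0, 0.951, -0.169, 0.258]
wrist_force: [0.0, -0.1, -0.4]
finger_gap: 0.0855
t 3.4 tcp [0.4882 0.0341 0.2028] j [-0.058 -0.226 -0.741  0.538 -0.059  1.848] gap 0.0855 F world [ 0.  -0.1 -0.4] F tool [-0.1  0.1  0.4] T [0.05 0.45 0.05]
tool z [ 0.49  -0.087 -0.867]
turn deg 0.2 units [ 0.012  0.017 -0.017]
shift mm [-0.6  0.9  1.8] units now-axes [ 0.001 -0.016 -0.039] after-turn axes [ 0.001 -0.016 -0.039]
turn deg 0.2 units [ 0.012  0.017 -0.017]
shift mm [ 43.7  -6.9 -76.1] units now-axes [ 0.006 -0.019  1.761] after-turn axes [ 1.000e-03 -1.600e-02  1.761e+00]
```

View pics/a1.png

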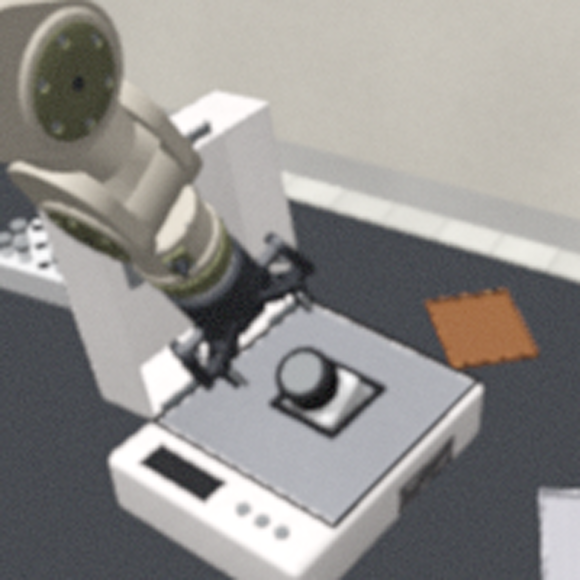

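View pics/b1.png

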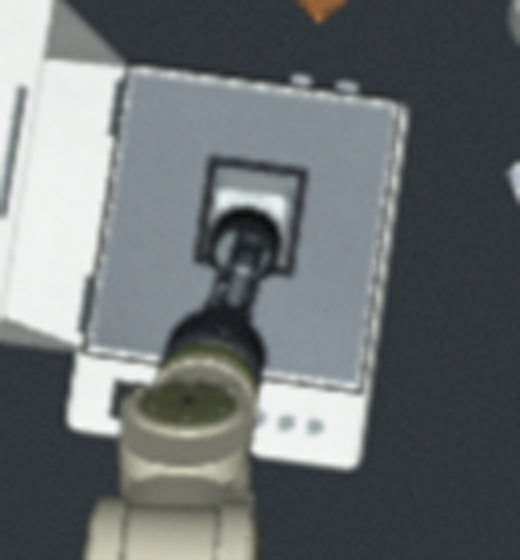

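The fingers line up with the cap axis in both views: tips at about (235,378) and (310,300) in the side crop, with the cap ahead at (305,378). Descending.

```bash
python3 -m inch '[[0,0,0,0,0,0.29,0],[0,0,0,0,-0.02,0.29,0],[0,0,0,0,0,0.29,0],[0,0,0,0,0,0.29,0],[0,0,0,0,0,0.29,0],[0,0,0,0,0,0.29,0],[0,0,0,0,0,0,0]]'
python3 -c "
from h import *
st();go(MOUTH-.02*AX,Rphi(-100))"
```

```text
clock: 4.2
tcp_pos: [0.5306, 0.0297, 0.1288]
orientation: [-0.001, 0.952, -0.167, 0.258]
wrist_force: [-0.4, -0.3, 0.2]
finger_gap: 0.0853
t 4.2 tcp [0.5306 0.0297 0.1288] j [-0.065 -0.053 -0.808  0.296 -0.053  1.839] gap 0.0853 F world [-0.4 -0.3  0.2] F tool [-0.1  0.4 -0.3] T [ 0.12  0.44 -0.02]
tool z [ 0.491 -0.085 -0.867]
turn deg 0.1 units [-0.005  0.011  0.004]
shift mm [ 1.2 -2.5 -2.1] units now-axes [0.015 0.042 0.053] after-turn axes [0.015 0.042 0.053]
```

```bash
python3 -c "
from h import *
st();go(MOUTH-.02*AX,Rphi(-100))"; python3 -m inch '[[0,0,0,0,0.01,0.04,0.15],[0,0,0,0,0.01,0,0.2],[0,0,0,0,0,0,0.25],[0,0,0,0,0,0,0.3],[0,0,0,0,0,0,0.4],[0,0,0,0,0,0,0.5],[0,0,0,0,0,0,1],[0,0,0,0,0,0,1]]' 40
python3 -c "
from h import *
st();go(MOUTH-.02*AX,Rphi(-100))"
```

```text
t 4.2 tcp [0.5306 0.0297 0.1288] j [-0.065 -0.053 -0.808  0.296 -0.053  1.839] gap 0.0853 F world [-0.4 -0.3  0.2] F tool [-0.1  0.4 -0.3] T [ 0.12  0.44 -0.02]
tool z [ 0.491 -0.085 -0.867]
turn deg 0.1 units [-0.005  0.011  0.004]
shift mm [ 1.2 -2.5 -2.1] units now-axes [0.015 0.042 0.053] after-turn axes [0.015 0.042 0.053]
clock: 5.0
tcp_pos: [0.532, 0.0281, 0.129]
orientation: [-0.001, 0.951, -0.167, 0.26]
wrist_force: [-7.1, 1.4, 8.7]
finger_gap: 0.0591
t 5.0 tcp [0.532  0.0281 0.129 ] j [-0.069 -0.052 -0.808  0.292 -0.052  1.836] gap 0.0591 F world [-7.1  1.4  8.7] F tool [ -1.9   0.2 -11.2] T [ 0.24  1.01 -0.03]
tool z [ 0.494 -0.086 -0.865]
turn deg 0.1 units [-0.009 -0.01  -0.001]
shift mm [-0.2 -0.8 -2.3] units now-axes [-0.02   0.02   0.039] after-turn axes [-0.02   0.02   0.039]
```

Gap of 59 mm matches the cap, and the lateral force is small. Unscrewing with a short test stroke.

```bash
python3 -m inch '[[0,0,-0.5,0,0,-0.004,1],[0,0,-0.9,0,0,-0.006,1],[0,0,-0.9,0,0,-0.006,1],[0,0,-0.9,0,0,-0.006,1],[0,0,-0.9,0,0,-0.006,1]]' 50
python3 -c "
from h import *
st();go(MOUTH-.02*AX,Rphi(-100))"
```

```text
clock: 5.5
tcp_pos: [0.5311, 0.028, 0.1292]
orientation: [0.073, 0.96, 0.111, 0.248]
wrist_force: [-0.7, 0.4, -0.8]
finger_gap: 0.0587
t 5.5 tcp [0.5311 0.028  0.1292] j [-0.069 -0.054 -0.808  0.295 -0.052  1.259] gap 0.0587 F world [-0.7  0.4 -0.8] F tool [-0.9 -0.7  0.3] T [0.09 0.6  0.02]
tool z [ 0.493 -0.086 -0.866]
turn deg 33.1 units [-3.000e-03 -3.000e-03  4.134e+00]
shift mm [ 0.7 -0.7 -2.5] units now-axes [-0.015  0.007  0.052] after-turn axes [-0.009  0.014  0.052]
```

```bash
python3 -m inch '[[0,0,-0.9,0,0,-0.004,1],[0,0,-0.9,0,0,-0.004,1],[0,0,-0.9,0,0,-0.004,1],[0,0,-0.9,0,0,-0.004,1],[0,0,-0.9,0,0,-0.004,1],[0,0,-0.9,0,0,-0.004,1],[0,0,-0.9,0,0,-0.004,1],[0,0,-0.9,0,0,-0.004,1],[0,0,-0.9,0,0,-0.004,1],[0,0,-0.9,0,0,-0.004,1],[0,0,-0.9,0,0,-0.004,1],[0,0,-0.9,0,0,-0.004,1]]' 
python3 -c "
from h import *
st();print('tool torque',rot().inv().apply(env.get_state()['ft_torque']));go(MOUTH-.02*AX,Rphi(-100))"
```

```text
clock: 6.7
tcp_pos: [0.5293, 0.0275, 0.1307]
orientation: [0.223, 0.624, 0.737, 0.13]
wrist_force: [-0.8, -2.1, -0.6]
finger_gap: 0.0587
t 6.7 tcp [0.5293 0.0275 0.1307] j [-0.069 -0.059 -0.808  0.302 -0.054 -0.249] gap 0.0587 F world [-0.8 -2.1 -0.6] F tool [-1.8 -1.4  0.3] T [-0.35  0.75 -0.32]
tool z [ 0.492 -0.088 -0.866]
tool torque [ 0.83059988 -0.31400241  0.04204893]
turn deg 119.4 units [3.0000e-03 1.5000e-02 1.4931e+01]
shift mm [ 2.6 -0.2 -4. ] units now-axes [0.003 0.006 0.095] after-turn axes [ 0.004 -0.005  0.095]
```

```bash
python3 -m inch '[[0,0,-0.9,0,0,-0.005,1],[0,0,-0.9,0,0,-0.005,1],[0,0,-0.9,0,0,-0.005,1],[0,0,-0.9,0,0,-0.005,1],[0,0,-0.9,0,0,-0.005,1],[0,0,-0.9,0,0,-0.005,1],[0,0,-0.9,0,0,-0.005,1],[0,0,-0.9,0,0,-0.005,1],[0,0,-0.9,0,0,-0.005,1],[0,0,-0.9,0,0,-0.005,1],[0,0,-0.9,0,0,-0.005,1],[0,0,-0.9,0,0,-0.005,1]]' 
python3 - <<'E'
from h import *
st();print('tool torque',rot().inv().apply(env.get_state()['ft_torque']));go(MOUTH-.02*AX,Rphi(-100))
a=env.read_camera('side')
crop(a,280,150,350,220,8,'pics/a2.png')
E
```

```text
clock: 7.9
tcp_pos: [0.5286, 0.0272, 0.134]
orientation: [0.252, -0.049, 0.965, -0.059]
wrist_force: [0.2, -4.1, -0.2]
finger_gap: 0.0591
t 7.9 tcp [0.5286 0.0272 0.134 ] j [-0.069 -0.066 -0.805  0.309 -0.055 -1.756] gap 0.0591 F world [ 0.2 -4.1 -0.2] F tool [ 0.5 -4.1  0.6] T [-0.63  0.51 -0.48]
tool z [ 0.493 -0.089 -0.866]
tool torque [0.71088112 0.61434638 0.06002418]
turn deg 154.2 units [-7.0000e-03 -2.5000e-02 -1.9272e+01]
shift mm [ 3.3  0.1 -7.3] units now-axes [0.013 0.017 0.159] after-turn axes [-0.019 -0.009  0.159]
```

View pics/a2.png

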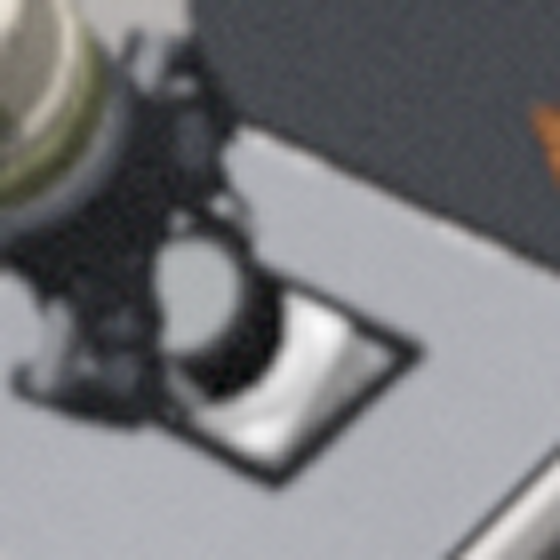

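The cap, at about (225,310) in the crop, has moved up off the shoulder with low forces. Continuing the stroke.

```bash
python3 -m inch '[[0,0,-0.9,0,0,-0.005,1],[0,0,-0.9,0,0,-0.005,1],[0,0,-0.9,0,0,-0.005,1],[0,0,-0.9,0,0,-0.005,1],[0,0,-0.9,0,0,-0.005,1],[0,0,-0.9,0,0,-0.005,1],[0,0,-0.9,0,0,-0.005,1],[0,0,-0.9,0,0,-0.005,1]]' 
python3 - <<'E'
from h import *
st();go(MOUTH-.0125*AX,Rphi(-100))
E
```

```text
clock: 8.75
tcp_pos: [0.5281, 0.028, 0.136]
orientation: [0.194, -0.507, 0.822, -0.173]
wrist_force: [0.2, -2.1, -0.5]
finger_gap: 0.0589
t 8.75 tcp [0.5281 0.028  0.136 ] j [-0.068 -0.07  -0.804  0.314 -0.053 -2.759] gap 0.0589 F world [ 0.2 -2.1 -0.5] F tool [ 1.9 -0.8  0.7] T [-0.31  0.46 -0.26]
tool z [ 0.494 -0.087 -0.865]
turn deg 96.7 units [-8.0000e-03 -1.2000e-02 -1.2087e+01]
shift mm [ 0.1 -0.1 -2.9] units now-axes [0.009 0.025 0.051] after-turn axes [-0.026  0.006  0.051]
```

```bash
python3 -m inch '[[0,0,0,0,0,0,0.4],[0,0,0,0,0,0,0.2],[0,0,0,0,0,0,0],[0,0,0,0,0,0,0],[0,0,0,0,0,0,0],[0,0,0.5,0,0,0,0],[0,0,1,0,0,0,0],[0,0,1,0,0,0,0],[0,0,1,0,0,0,0],[0,0,1,0,0,0,0],[0,0,1,0,0,0,0],[0,0,1,0,0,0,0]]' 
python3 - <<'E'
from h import *
st()
E
python3 -m inch '[[0,0,1,0,0,0,0],[0,0,1,0,0,0,0],[0,0,1,0,0,0,0],[0,0,1,0,0,0,0],[0,0,1,0,0,0,0],[0,0,1,0,0,0,0],[0,0,1,0,0,0,0],[0,0,1,0,0,0,0],[0,0,1,0,0,0,0],[0,0,1,0,0,0,0],[0,0,1,0,0,0,0],[0,0,1,0,0,0,0]]' 
python3 - <<'E'
from h import *
st()
E
python3 -m inch '[[0,0,1,0,0,0,0],[0,0,1,0,0,0,0],[0,0,1,0,0,0,0],[0,0,1,0,0,0,0],[0,0,1,0,0,0,0],[0,0,1,0,0,0,0],[0,0,1,0,0,0,0],[0,0,1,0,0,0,0],[0,0,1,0,0,0,0],[0,0,1,0,0,0,0],[0,0,0,0,0,0,0]]' 
python3 - <<'E'
from h import *
st();go(MOUTH-.0127*AX,Rphi(-60))
a=env.read_camera('side')
crop(a,280,150,350,220,8,'pics/a3.png')
E
```

```text
clock: 9.95
tcp_pos: [0.5277, 0.0287, 0.1355]
orientation: [0.25, -0.092, 0.962, -0.068]
wrist_force: [0.6, 0.4, -0.1]
finger_gap: 0.0854
t 9.95 tcp [0.5277 0.0287 0.1355] j [-0.068 -0.069 -0.804  0.314 -0.052 -1.842] gap 0.0854 F world [ 0.6  0.4 -0.1] F tool [-0.5  0.4  0.4] T [ 0.1   0.45 -0.02]
tool z [ 0.493 -0.086 -0.866]
clock: 11.15
tcp_pos: [0.5278, 0.0287, 0.1355]
orientation: [0.218, 0.653, 0.711, 0.14]
wrist_force: [-0.1, -0.4, 0.2]
finger_gap: 0.0855
t 11.15 tcp [0.5278 0.0287 0.1355] j [-0.068 -0.069 -0.804  0.314 -0.052 -0.167] gap 0.0855 F world [-0.1 -0.4  0.2] F tool [-0.4 -0.  -0.3] T [ 0.05  0.46 -0.05]
tool z [ 0.493 -0.086 -0.866]
clock: 12.25
tcp_pos: [0.5278, 0.0287, 0.1355]
orientation: [0.078, 0.957, 0.128, 0.247]
wrist_force: [-0.1, -0.2, -0.6]
finger_gap: 0.0851
t 12.25 tcp [0.5278 0.0287 0.1355] j [-0.068 -0.069 -0.804  0.314 -0.052  1.224] gap 0.0851 F world [-0.1 -0.2 -0.6] F tool [-0.4  0.   0.5] T [0.11 0.51 0.08]
tool z [ 0.493 -0.086 -0.866]
turn deg 4.9 units [-0.003 -0.006 -0.609]
shift mm [ 0.5 -0.8 -2.5] units now-axes [-0.02   0.007  0.049] after-turn axes [-0.02   0.005  0.049]
```

View pics/a3.png

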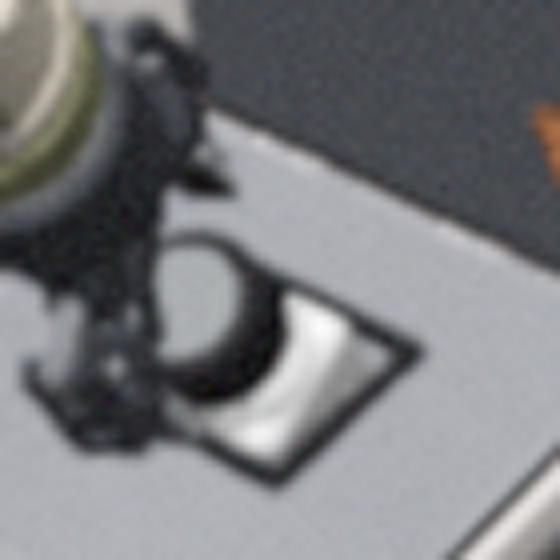

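Cap stayed put when released. Regrasping for the second stroke.

```bash
python3 -m inch '[[0,0,0,0,0,0.04,0.15],[0,0,0,0,0,0,0.25],[0,0,0,0,0,0,0.4],[0,0,0,0,0,0,0.6],[0,0,0,0,0,0,1],[0,0,0,0,0,0,1],[0,0,-0.5,0,0,-0.005,1],[0,0,-0.9,0,0,-0.005,1],[0,0,-0.9,0,0,-0.005,1],[0,0,-0.9,0,0,-0.005,1],[0,0,-0.9,0,0,-0.005,1],[0,0,-0.9,0,0,-0.005,1]]' 50
python3 -c "
from h import *
st()"
python3 -m inch '[[0,0,-0.9,0,0,-0.005,1],[0,0,-0.9,0,0,-0.005,1],[0,0,-0.9,0,0,-0.005,1],[0,0,-0.9,0,0,-0.005,1],[0,0,-0.9,0,0,-0.005,1],[0,0,-0.9,0,0,-0.005,1],[0,0,-0.9,0,0,-0.005,1],[0,0,-0.9,0,0,-0.005,1],[0,0,-0.9,0,0,-0.005,1],[0,0,-0.9,0,0,-0.005,1]]'
python3 -c "
from h import *
st();go(MOUTH-.0127*AX,Rphi(-60))"
```

```text
clock: 13.5
tcp_pos: [0.528, 0.0285, 0.135]
orientation: [0.158, 0.855, 0.45, 0.205]
wrist_force: [-1.3, -0.4, -0.0]
finger_gap: 0.0585
t 13.5 tcp [0.528  0.0285 0.135 ] j [-0.068 -0.068 -0.804  0.313 -0.052  0.519] gap 0.0585 F world [-1.3 -0.4 -0. ] F tool [-1.  -0.7 -0.6] T [-0.02  0.54 -0.04]
tool z [ 0.493 -0.086 -0.866]
clock: 14.5
tcp_pos: [0.5268, 0.0287, 0.1371]
orientation: [0.249, 0.427, 0.866, 0.073]
wrist_force: [0.3, -0.8, -0.7]
finger_gap: 0.0584
t 14.5 tcp [0.5268 0.0287 0.1371] j [-0.068 -0.073 -0.803  0.32  -0.053 -0.737] gap 0.0584 F world [ 0.3 -0.8 -0.7] F tool [-0.5 -0.5  0.8] T [ 0.02  0.61 -0.05]
tool z [ 0.493 -0.086 -0.866]
turn deg 107.5 units [ 3.0000e-03 -2.0000e-03  1.3435e+01]
shift mm [ 1.4 -0.8 -4.1] units now-axes [ 0.004 -0.017  0.086] after-turn axes [-0.017  0.002  0.086]
```

```bash
python3 -m inch '[[0,0,-0.9,0,0,-0.005,1],[0,0,-0.9,0,0,-0.005,1],[0,0,-0.9,0,0,-0.005,1],[0,0,-0.9,0,0,-0.005,1],[0,0,-0.9,0,0,-0.005,1],[0,0,-0.9,0,0,-0.005,1],[0,0,-0.9,0,0,-0.005,1],[0,0,-0.9,0,0,-0.005,1],[0,0,-0.9,0,0,-0.005,1],[0,0,-0.9,0,0,-0.005,1],[0,0,-0.9,0,0,-0.005,1],[0,0,-0.5,0,0,-0.005,1]]'
python3 -c "
from h import *
st()"
python3 -m inch '[[0,0,-0.3,0,0,-0.04,1],[0,0,-0.2,0,0,-0.04,1],[0,0,0,0,0,-0.04,1]]' 60
python3 -c "
from h import *
st()"
```

```text
clock: 15.7
tcp_pos: [0.5251, 0.0289, 0.1395]
orientation: [0.234, -0.256, 0.932, -0.111]
wrist_force: [-0.3, -0.3, -0.7]
finger_gap: 0.0583
t 15.7 tcp [0.5251 0.0289 0.1395] j [-0.067 -0.08  -0.801  0.328 -0.053 -2.188] gap 0.0583 F world [-0.3 -0.3 -0.7] F tool [0.6 0.1 0.5] T [ 0.02  0.66 -0.08]
tool z [ 0.493 -0.086 -0.866]
clock: 16.0
tcp_pos: [0.5223, 0.0294, 0.145]
orientation: [0.23, -0.286, 0.923, -0.118]
wrist_force: [-0.3, -1.3, -0.6]
finger_gap: 0.0581
t 16.0 tcp [0.5223 0.0294 0.145 ] j [-0.066 -0.093 -0.797  0.345 -0.053 -2.253] gap 0.0581 F world [-0.3 -1.3 -0.6] F tool [ 1.2 -0.7  0.5] T [-0.12  0.48 -0.13]
tool z [ 0.493 -0.086 -0.866]
```

Force is low while lifting, so the cap is free. I'll draw it out along the neck.

```bash
python3 -m inch '[[0,0,0,0,0,-0.1,1],[0,0,0,0,0,-0.15,1],[0,0,0,0,0,-0.2,1],[0,0,0,0,0,-0.25,1],[0,0,0,0,0,-0.25,1],[0,0,0,0,0,-0.25,1],[0,0,0,0,0,-0.25,1],[0,0,0,0,0,-0.25,1],[0,0,0,0,0,-0.2,1],[0,0,0,0,0,0,1]]'
python3 - <<'E'
from h import *
st()
a=env.read_camera('side'); b=env.read_camera('top')
crop(a,220,80,370,230,4,'pics/a4.png')
E
```

```text
clock: 17.0
tcp_pos: [0.476, 0.0379, 0.2296]
orientation: [0.232, -0.286, 0.922, -0.119]
wrist_force: [0.9, 0.2, -0.0]
finger_gap: 0.058
t 17.0 tcp [0.476  0.0379 0.2296] j [-0.05  -0.277 -0.71   0.613 -0.061 -2.239] gap 0.058 F world [ 0.9  0.2 -0. ] F tool [-0.8 -0.2  0.5] T [ 0.12  0.43 -0.02]
tool z [ 0.496 -0.086 -0.864]
```

View pics/a4.png

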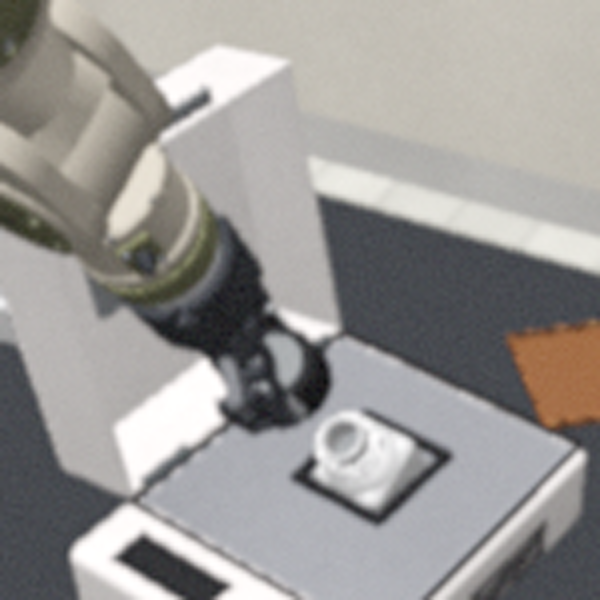

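The cap is in the gripper and the bare neck is visible at (345,435). Turning the tool vertical and carrying the cap to the tray.

```bash
python3 - <<'E'
from h import *
Rc=rot(); z=Rc.as_matrix()[:,2]; c=np.cross(z,[0,0,-1]); ang=np.arcsin(np.linalg.norm(c)); 
Rt=R.from_rotvec(c/np.linalg.norm(c)*ang)*Rc
go([.544,-.316,.26],Rt)
E
```

```text
turn deg 30.1 units [-2.629  2.693 -0.   ]
shift mm [  68.3 -353.8   32.2] units now-axes [ 2.892 -6.592  0.726] after-turn axes [ 2.876 -6.607 -0.644]
```

```bash
python3 -m inch '[[-0.438,0.449,0,0,0,-0.08,1],[-0.438,0.449,0,0,0,-0.08,1],[-0.438,0.449,0,0,0,-0.08,1],[-0.438,0.449,0,0,0,-0.08,1],[-0.438,0.449,0,0,0,-0.08,1],[-0.438,0.449,0,0,0,-0.08,1]]'
python3 -m inch '[[0,0,0,0.1,-0.3,0,1],[0,0,0,0.25,-0.6,0,1],[0,0,0,0.25,-0.6,0,1],[0,0,0,0.25,-0.6,0,1],[0,0,0,0.25,-0.6,0,1],[0,0,0,0.25,-0.6,0,1],[0,0,0,0.25,-0.6,0,1],[0,0,0,0.25,-0.6,0,1],[0,0,0,0.25,-0.6,0,1],[0,0,0,0.25,-0.6,0,1],[0,0,0,0.25,-0.6,0,1],[0,0,0,0.1,-0.3,0,1]]'
python3 - <<'E'
from h import *
st()
Rc=rot(); z=Rc.as_matrix()[:,2]; c=np.cross(z,[0,0,-1])+1e-9; ang=np.arcsin(np.linalg.norm(c)); 
Rt=R.from_rotvec(c/np.linalg.norm(c)*ang)*Rc
go([.544,-.316,.06],Rt)
E
```

```text
clock: 17.7
tcp_pos: [0.4688, 0.0389, 0.2497]
orientation: [-0.002, -0.296, 0.955, 0.001]
wrist_force: [-0.5, -0.1, -1.0]
finger_gap: 0.058
clock: 18.9
tcp_pos: [0.5441, -0.3125, 0.248]
orientation: [-0.001, -0.295, 0.955, 0.0]
wrist_force: [0.2, -0.4, -0.8]
finger_gap: 0.0585
t 18.9 tcp [ 0.5441 -0.3125  0.248 ] j [-6.490e-01  4.180e-01  2.380e-01  1.393e+00 -1.000e-03 -2.818e+00] gap 0.0585 F world [ 0.2 -0.4 -0.8] F tool [ 0.  -0.4  0.8] T [0.01 0.02 0.  ]
tool z [-0.002  0.    -1.   ]
turn deg 0.1 units [ 0.01  -0.014 -0.   ]
shift mm [-1.00e-01 -3.50e+00 -1.88e+02] units now-axes [ 0.034 -0.063  3.761] after-turn axes [ 0.041 -0.057  3.761]
```

```bash
python3 -m inch '[[0,0,0,0.02,-0.04,0.25,1],[0,0,0,0.02,-0.02,0.45,1],[0,0,0,0,0,0.5,1],[0,0,0,0,0,0.5,1],[0,0,0,0,0,0.5,1],[0,0,0,0,0,0.5,1],[0,0,0,0,0,0.5,1],[0,0,0,0,0,0.25,1],[0,0,0,0,0,0.1,1],[0,0,0,0,0,0,1]]'
python3 - <<'E'
from h import *
st()
a=env.read_camera('side'); b=env.read_camera('top')
crop(a,350,190,500,320,4,'pics/a5.png')
crop(b,350,150,450,260,5,'pics/b5.png')
E
```

```text
clock: 19.9
tcp_pos: [0.5434, -0.3125, 0.0718]
orientation: [-0.001, -0.296, 0.955, 0.001]
wrist_force: [0.3, 0.2, -0.7]
finger_gap: 0.0579
t 19.9 tcp [ 0.5434 -0.3125  0.0718] j [-6.500e-01  5.000e-01 -7.400e-02  9.990e-01 -1.000e-03 -2.822e+00] gap 0.0579 F world [ 0.3  0.2 -0.7] F tool [-0.4 -0.   0.7] T [-0.01 -0.02 -0.02]
tool z [-0.002  0.001 -1.   ]
```

View pics/a5.png

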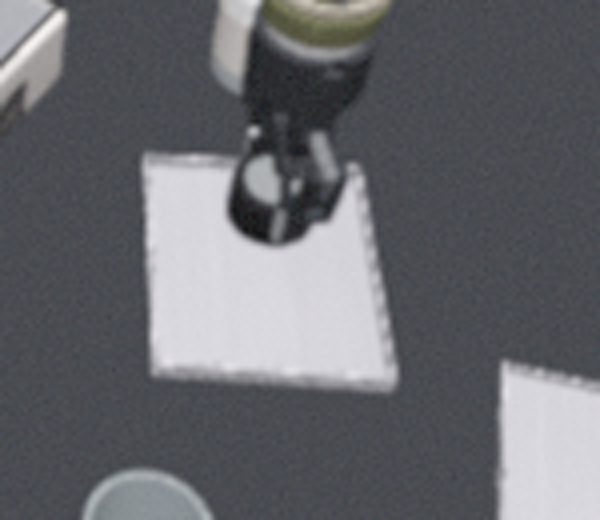

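View pics/b5.png

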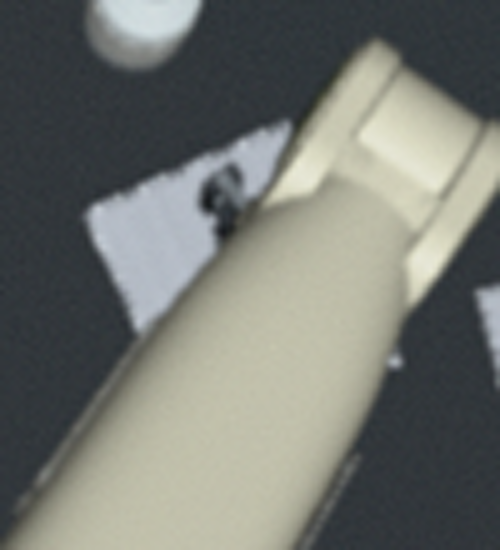

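```bash
python3 - <<'E'
from h import *
for d in(0,.006,.010,.014):
    q=proj('side',ring([.5434,-.3135,.0718-d],[1e-6,0,1],.03)); print(d,((q[:,1].max()-190+.5)*4).round(1),((q[:,0].min()-350+.5)*4).round(1),((q[:,0].max()-350+.5)*4).round(1))
E
python3 -m inch '[[0,0,0,0,0,0.25,1],[0,0,0,0,0,0.25,1],[0,0,0,0,0,0.2,1],[0,0,0,0,0,0.12,1],[0,0,0,0,0,0.1,1],[0,0,0,0,0,0.06,1],[0,0,0,0,0,0,1]]'
python3 -c "
from h import *
st()"
```

```text
0 241.3 230.0 318.8
0.006 246.9 228.8 317.3
0.01 250.6 228.1 316.3
0.014 254.3 227.3 315.2
clock: 20.7
tcp_pos: [0.5435, -0.3131, 0.023]
orientation: [-0.001, -0.296, 0.955, 0.0]
wrist_force: [-0.6, -0.5, 0.2]
finger_gap: 0.0579
t 20.7 tcp [ 0.5435 -0.3131  0.023 ] j [-6.500e-01  5.450e-01 -1.320e-01  8.960e-01 -1.000e-03 -2.822e+00] gap 0.0579 F world [-0.6 -0.5  0.2] F tool [ 0.7 -0.1 -0.2] T [-0.04 -0.01  0.01]
tool z [-0.002  0.    -1.   ]
```

```bash
python3 -m inch '[[0,0,0,0,0,0.04,1],[0,0,0,0,0,0.04,1],[0,0,0,0,0,0.04,1],[0,0,0,0,0,0.04,1],[0,0,0,0,0,0.02,1],[0,0,0,0,0,0,1]]'
python3 -c "
from h import *
st()"
```

```text
clock: 21.3
tcp_pos: [0.5435, -0.3131, 0.0142]
orientation: [-0.001, -0.296, 0.955, 0.0]
wrist_force: [-0.2, -0.0, -0.2]
finger_gap: 0.0585
t 21.3 tcp [ 0.5435 -0.3131  0.0142] j [-6.500e-01  5.530e-01 -1.410e-01  8.770e-01 -1.000e-03 -2.822e+00] gap 0.0585 F world [-0.2 -0.  -0.2] F tool [0.2 0.1 0.2] T [-0.    0.03  0.04]
tool z [-0.001  0.    -1.   ]
```

```bash
for i in 1 ; do python3 -m inch '[[0,0,0,0,0,0.02,1],[0,0,0,0,0,0.02,1],[0,0,0,0,0,0,1]]'; python3 -m inch '[[0,0,0,0,0,0.02,1],[0,0,0,0,0,0,1]]';  done
```

```text
clock: 21.6
tcp_pos: [0.5436, -0.3131, 0.0123]
orientation: [-0.001, -0.296, 0.955, 0.0]
wrist_force: [-0.6, -0.4, -0.1]
finger_gap: 0.0583
clock: 21.8
tcp_pos: [0.5437, -0.3132, 0.0115]
orientation: [-0.001, -0.296, 0.955, 0.0]
wrist_force: [-0.5, -0.6, -0.5]
finger_gap: 0.0585
```

```bash
python3 -m inch '[[0,0,0,0,0,0.02,1],[0,0,0,0,0,0,1]]'; python3 -m inch '[[0,0,0,0,0,0.02,1],[0,0,0,0,0,0,1]]'
```

```text
clock: 22.0
tcp_pos: [0.5437, -0.3133, 0.0114]
orientation: [-0.0, -0.296, 0.955, -0.0]
wrist_force: [-2.7, 0.8, 6.1]
finger_gap: 0.0582
clock: 22.2
tcp_pos: [0.5437, -0.3133, 0.0113]
orientation: [-0.0, -0.296, 0.955, -0.0]
wrist_force: [-4.7, 1.9, 11.0]
finger_gap: 0.0579
```

```bash
python3 -m inch '[[0,0,0,0,0,0.02,1],[0,0,0,0,0,0,1]]'
```

```text
clock: 22.4
tcp_pos: [0.5437, -0.3133, 0.0113]
orientation: [-0.0, -0.296, 0.955, -0.001]
wrist_force: [-6.5, 3.0, 17.4]
finger_gap: 0.0583
```

Contact at TCP 11.4 mm, which matches the predicted rim offset. Easing off the press and opening slowly.

```bash
python3 -m inch '[[0,0,0,0,0,-0.03,1],[0,0,0,0,0,0,1],[0,0,0,0,0,0,0.3],[0,0,0,0,0,0,0.2],[0,0,0,0,0,0,0.1],[0,0,0,0,0,0,0],[0,0,0,0,0,0,0],[0,0,0,0,0,0,0]]' 20
python3 - <<'E'
from h import *
st()
a=env.read_camera('side')
crop(a,350,190,500,320,4,'pics/a6.png')
E
```

```text
clock: 23.2
tcp_pos: [0.5435, -0.3131, 0.0097]
orientation: [-0.001, -0.296, 0.955, 0.0]
wrist_force: [-0.5, -0.6, -0.0]
finger_gap: 0.0849
t 23.2 tcp [ 0.5435 -0.3131  0.0097] j [-6.500e-01  5.580e-01 -1.460e-01  8.680e-01 -1.000e-03 -2.822e+00] gap 0.0849 F world [-0.5 -0.6 -0. ] F tool [ 0.8 -0.2  0. ] T [0.02 0.   0.01]
tool z [-0.001  0.    -1.   ]
```

View pics/a6.png

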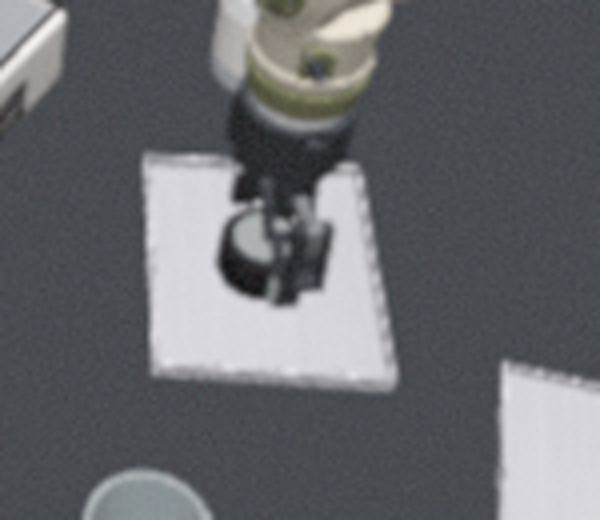

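Cap is flat on the tray floor at (250,260). Retreating straight up, slowly at first.

```bash
python3 -m inch '[[0,0,0,0,0,-0.1,0],[0,0,0,0,0,-0.2,0],[0,0,0,0,0,-0.3,0],[0,0,0,0,0,-0.5,0],[0,0,0,0,0,-0.6,0],[0,0,0,0,0,-0.6,0],[0,0,0,0,0,-0.6,0],[0,0,0,0,0,-0.6,0],[0,0,0,0,0,-0.6,0],[0,0,0,0,0,-0.6,0],[0,0,0,0,0,-0.6,0],[0,0,0,0,0,-0.2,0]]'
python3 - <<'E'
from h import *
st()
a=env.read_camera('side'); cv2.imwrite('pics/a7.png',a[:,:,::-1])
M=R.from_euler('z',YAW).as_matrix();S=np.array([.5187,.0354,0])
H=S+M@np.array([.03,.12,.088])
for a in(1.7,1.5,1.2,.9,.6,.3,0):
    for c in(.17,.23):
        h=.08;p=H+M@np.array([0,-(c*np.cos(a)-h*np.sin(a)),c*np.sin(a)+h*np.cos(a)]); print(a,c,p.round(3),'n',(M@np.array([0,np.sin(a),np.cos(a)])).round(2),end=' | ')
    print()
E
```

```text
clock: 24.45
tcp_pos: [0.5449, -0.3138, 0.2897]
orientation: [0.001, -0.296, 0.955, -0.003]
wrist_force: [0.2, -0.8, -0.5]
finger_gap: 0.0855
t 24.45 tcp [ 0.5449 -0.3138  0.2897] j [-6.500e-01  4.140e-01  3.330e-01  1.484e+00 -1.000e-03 -2.822e+00] gap 0.0855 F world [ 0.2 -0.8 -0.5] F tool [ 0.3 -0.8  0.5] T [-0.01 -0.05 -0.02]
tool z [ 0.004 -0.004 -1.   ]
1.7 0.17 [0.586 0.248 0.246] n [ 0.17  0.98 -0.13] | 1.7 0.23 [0.588 0.256 0.306] n [ 0.17  0.98 -0.13] | 
1.5 0.17 [0.581 0.215 0.263] n [0.17 0.98 0.07] | 1.5 0.23 [0.58  0.211 0.323] n [0.17 0.98 0.07] | 
1.2 0.17 [0.571 0.161 0.275] n [0.16 0.92 0.36] | 1.2 0.23 [0.567 0.14  0.331] n [0.16 0.92 0.36] | 
0.9 0.17 [0.562 0.106 0.271] n [0.14 0.77 0.62] | 0.9 0.23 [0.555 0.069 0.318] n [0.14 0.77 0.62] | 
0.6 0.17 [0.553 0.055 0.25 ] n [0.1  0.56 0.83] | 0.6 0.23 [0.544 0.006 0.284] n [0.1  0.56 0.83] | 
0.3 0.17 [0.545 0.012 0.215] n [0.05 0.29 0.96] | 0.3 0.23 [ 0.535 -0.045  0.232] n [0.05 0.29 0.96] | 
0 0.17 [ 0.54  -0.019  0.168] n [0. 0. 1.] | 0 0.23 [ 0.529 -0.078  0.168] n [0. 0. 1.] |
```

View pics/a7.png

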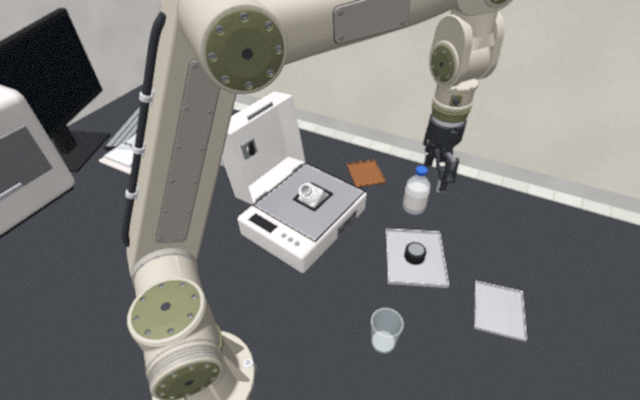

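Cap sits flat in the large tray at about (415,252), and the bystanders are unmoved. For the hood I'll retract, swing around its front, come in behind it, and push the outer face with the closed, tilted fingertips along the hinge arc.

```bash
cat >> h.py <<'E'
SM=R.from_euler('z',YAW).as_matrix(); SO=np.array([.5187,.0354,0]); HG=SO+SM@np.array([.03,.12,.088])
def hp(a,c,h=.08,x=0.): return HG+SM@np.array([x,-(c*np.cos(a)-h*np.sin(a)),c*np.sin(a)+h*np.cos(a)])
def Rhood(b,flip=True):
    b=np.radians(b); z=SM@np.array([0,-np.sin(b),-np.cos(b)]); x=SM@np.array([-1. if flip else 1,0,0]); return R.from_matrix(np.c_[x,np.cross(z,x),z])
E
python3 - <<'E'
from h import *
for n,uv in(('tip',(225,158)),('rack',(180,174))): print(n,atz('top',uv,.07))
go([.36,-.10,.40],Rhood(40)); go(None,Rhood(0))
s=env.get_state()['tcp_pos'];Rc=rot()
w=[s,[.36,-.10,.40],[.30,.34,.42],[.60,.42,.42]]
for a,b in zip(w,w[1:]): print((Rc.inv().apply(np.array(b)-a)/.05).round(2))
E
```

```text
tip [0.72716475 0.28865797 0.07      ]
rack [0.67532219 0.44681865 0.07      ]
turn deg 58.9 units [4.706 1.957 5.307]
shift mm [-185.   213.9  110.5] units now-axes [ 0.629  5.608 -2.244] after-turn axes [ 4.383  1.319 -3.991]
turn deg 44.4 units [-0.037  0.024  5.548]
[ 0.63  5.61 -2.24]
[-3.99  7.93 -0.44]
[-5.85 -2.07  0.02]
```

```bash
python3 -m inch '[[0,0,0,0.03,0.25,-0.2,0.5],[0,0,0,0.06,0.51,-0.2,1],[0,0,0,0.06,0.51,-0.2,1],[0,0,0,0.06,0.51,-0.2,1],[0,0,0,0.06,0.51,-0.2,1],[0,0,0,0.06,0.51,-0.2,1],[0,0,0,0.06,0.51,-0.2,1],[0,0,0,0.06,0.51,-0.2,1],[0,0,0,0.06,0.51,-0.2,1],[0,0,0,0.06,0.51,-0.2,1],[0,0,0,0.06,0.51,-0.2,1],[0,0,0,0.03,0.25,0,1]]' 
python3 -m inch '[[0,0,0,-0.33,0.66,-0.04,1],[0,0,0,-0.33,0.66,-0.04,1],[0,0,0,-0.33,0.66,-0.04,1],[0,0,0,-0.33,0.66,-0.04,1],[0,0,0,-0.33,0.66,-0.04,1],[0,0,0,-0.33,0.66,-0.04,1],[0,0,0,-0.33,0.66,-0.04,1],[0,0,0,-0.33,0.66,-0.04,1],[0,0,0,-0.33,0.66,-0.04,1],[0,0,0,-0.33,0.66,-0.04,1],[0,0,0,-0.33,0.66,-0.04,1],[0,0,0,-0.33,0.66,-0.04,1]]' 
python3 -c "
from h import *
st();go([.6,.42,.42],Rhood(0))"
```

```text
clock: 25.7
tcp_pos: [0.3566, -0.0992, 0.3953]
orientation: [-0.001, -0.296, 0.955, 0.0]
wrist_force: [0.2, -0.2, 0.3]
finger_gap: 0.0001
clock: 26.9
tcp_pos: [0.297, 0.339, 0.4176]
orientation: [-0.002, -0.296, 0.955, -0.0]
wrist_force: [0.2, 0.8, 0.2]
finger_gap: -0.0001
t 26.9 tcp [0.297  0.339  0.4176] j [ 0.673  0.089  0.22   1.705  0.    -1.5  ] gap -0.0001 F world [0.2 0.8 0.2] F tool [-0.6  0.5 -0.2] T [-0.03 -0.02  0.02]
tool z [-0.003 -0.002 -1.   ]
turn deg 44.4 units [-0.008 -0.023  5.55 ]
shift mm [303.   81.    2.4] units now-axes [-5.913 -2.095 -0.067] after-turn axes [-5.69   2.641 -0.048]
```

```bash
python3 -m inch '[[0,0,0,-0.5,-0.18,0,1],[0,0,0,-0.5,-0.18,0,1],[0,0,0,-0.5,-0.18,0,1],[0,0,0,-0.5,-0.18,0,1],[0,0,0,-0.5,-0.18,0,1],[0,0,0,-0.5,-0.18,0,1],[0,0,0,-0.5,-0.18,0,1],[0,0,0,-0.5,-0.18,0,1],[0,0,0,-0.5,-0.18,0,1],[0,0,0,-0.5,-0.18,0,1],[0,0,0,-0.5,-0.18,0,1],[0,0,0,-0.4,-0.12,0,1]]' 
python3 -c "
from h import *
st();go(hp(1.7,.2,.08+.05),Rhood(40))"
```

```text
clock: 28.1
tcp_pos: [0.5859, 0.4074, 0.397]
orientation: [0.005, -0.296, 0.955, 0.002]
wrist_force: [-0.6, -0.8, -0.5]
finger_gap: -0.0
t 28.1 tcp [0.5859 0.4074 0.397 ] j [ 4.940e-01  7.830e-01  1.259e+00  2.036e+00  2.000e-03 -1.677e+00] gap -0.0 F world [-0.6 -0.8 -0.5] F tool [ 1.  -0.3  0.5] T [-0.01  0.01  0.01]
tool z [ 0.008  0.007 -1.   ]
turn deg 59.2 units [4.78  2.002 5.288]
shift mm [   9.8 -106.6 -127.4] units now-axes [ 1.071 -1.871  2.536] after-turn axes [-0.56   0.055  3.281]
```

```bash
python3 -c "
from h import *
print((rot().inv().apply([0.005,-.05,-.1])/.05/6).round(3));"
python3 -m inch '[[0,0,0,0,0,0.33,1],[0,0,0,0,0,0.33,1],[0,0,0,0.1,-0.13,0.33,1],[0,0,0,0.1,-0.13,0.33,1],[0,0,0,0.1,-0.13,0.33,1],[0,0,0,0.1,-0.13,0.33,1],[0,0,0,0.1,-0.13,0,1]]'
python3 -c "
from h import *
st();go(hp(1.7,.2,.08+.05),Rhood(35))"
```

```text
[ 0.084 -0.147  0.332]
clock: 28.8
tcp_pos: [0.5827, 0.3669, 0.3017]
orientation: [0.008, -0.296, 0.955, 0.003]
wrist_force: [0.2, -0.5, 0.3]
finger_gap: 0.0001
t 28.8 tcp [0.5827 0.3669 0.3017] j [ 0.444  0.544  0.568  1.578  0.003 -1.728] gap 0.0001 F world [ 0.2 -0.5  0.3] F tool [ 0.1 -0.5 -0.3] T [-0.02  0.1  -0.03]
tool z [ 0.014  0.01  -1.   ]
turn deg 56.2 units [4.202 1.808 5.338]
shift mm [ 12.9 -66.1 -32.1] units now-axes [ 0.547 -1.237  0.631] after-turn axes [-0.482 -0.663  1.247]
```

```bash
python3 -m inch '[[0.42,0.181,0.534,0,0,0,1],[0.42,0.181,0.534,0,0,0,1],[0.42,0.181,0.534,0,0,0,1],[0.42,0.181,0.534,0,0,0,1],[0.42,0.181,0.534,0,0,0,1],[0.42,0.181,0.534,0,0,0,1],[0.42,0.181,0.534,0,0,0,1],[0.42,0.181,0.534,0,0,0,1],[0.42,0.181,0.534,0,0,0,1],[0.42,0.181,0.534,0,0,0,1],[0,0,0,0,0,0,1]]'
python3 - <<'E'
from h import *
st();go(hp(1.7,.2,.08+.03),Rhood(35)); go(hp(1.7,.2,.08),Rhood(35))
a=env.read_camera('side');b=env.read_camera('top')
crop(a,150,0,350,200,3,'pics/a8.png')
crop(b,180,90,340,250,3.6,'pics/b8.png')
E
```

```text
clock: 29.9
tcp_pos: [0.5576, 0.3429, 0.2821]
orientation: [-0.013, 0.08, 0.953, -0.291]
wrist_force: [0.3, 0.1, 0.2]
finger_gap: -0.0
t 29.9 tcp [0.5576 0.3429 0.2821] j [ 0.617  1.017  1.263  2.243 -0.422 -0.694] gap -0.0 F world [0.3 0.1 0.2] F tool [-0.3 -0.  -0.2] T [ 0.54 -0.09  0.01]
tool z [-0.071 -0.553 -0.83 ]
turn deg 1.8 units [ 0.146  0.179 -0.008]
shift mm [ 34.7 -61.7  -9.9] units now-axes [-0.877 -0.799  0.797] after-turn axes [-0.896 -0.783  0.791]
turn deg 1.8 units [ 0.146  0.179 -0.008]
shift mm [ 29.5 -91.   -6.1] units now-axes [-0.87  -1.336  1.064] after-turn axes [-0.896 -1.315  1.069]
```

View pics/a8.png

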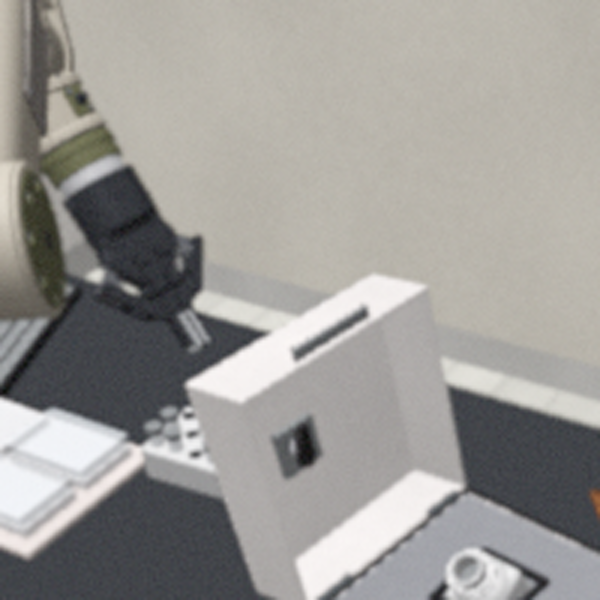

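View pics/b8.png

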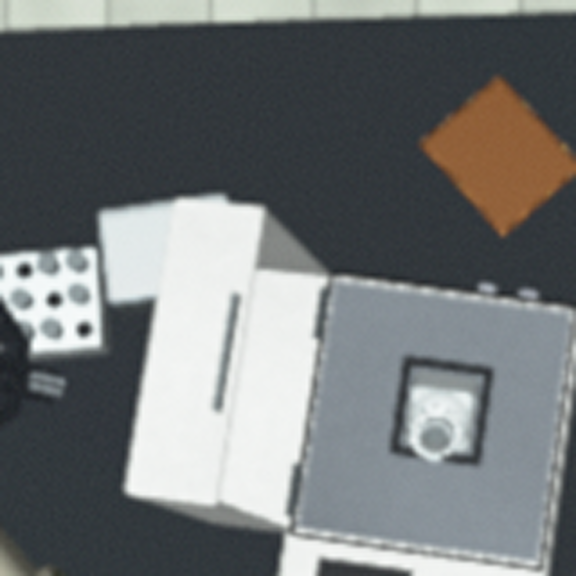

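The fingers are behind the hood, clear of it, with tips at (200,345) in the side crop. Joint 3 is near its limit, so I'm moving inward.

```bash
python3 -m inch '[[0,0,0,0,-0.15,0.15,1],[0,0,0,0,-0.15,0.15,1],[0,0,0,-0.1,-0.15,0.15,1],[0,0,0,-0.1,-0.15,0.15,1],[0,0,0,-0.1,-0.15,0.15,1],[0,0,0,-0.1,-0.05,0.05,1]]'
python3 - <<'E'
from h import *
st();go(hp(1.7,.2,.08+.01),Rhood(35)); print(SM.T@(env.get_state()['tcp_pos']-HG))
E
```

```text
clock: 30.6
tcp_pos: [0.5697, 0.2836, 0.2755]
orientation: [-0.011, 0.081, 0.954, -0.289]
wrist_force: [0.7, -0.3, 0.2]
finger_gap: 0.0002
t 30.6 tcp [0.5697 0.2836 0.2755] j [ 0.542  0.831  0.873  2.001 -0.451 -0.77 ] gap 0.0002 F world [ 0.7 -0.3  0.2] F tool [-0.8 -0.3 -0.1] T [ 0.5  -0.02 -0.04]
tool z [-0.067 -0.549 -0.833]
turn deg 2.2 units [ 0.184  0.208 -0.032]
shift mm [ 19.1 -21.9  -0.8] units now-axes [-0.446 -0.294  0.228] after-turn axes [-0.451 -0.29   0.223]
[-0.02254763  0.13329284  0.1875419 ]
```

```bash
cat > arc.py <<'E'
from h import *
import sys
c=float(sys.argv[1]);h=float(sys.argv[2]);A=[float(x) for x in sys.argv[3:]]
Rc=rot(); p=env.get_state()['tcp_pos']; L=SM.T@(p-HG); print('local',L.round(4),'angle est for h=.08:')
r=np.hypot(L[1],L[2]); th=np.arctan2(L[2],-L[1]); print('r',r.round(4),'a',round(th-np.arcsin(.08/r),3),'c',np.sqrt(r*r-.0064).round(3))
for a in A:
    q=hp(a,c,h,L[0]); print(a,(Rc.inv().apply(q-p)/.05).round(3)); p=q
E
python3 arc.py .205 .08 1.70 1.64 1.58 1.52 1.46 1.4 1.34 1.28 1.22
```

```text
local [-0.0225  0.1333  0.1875] angle est for h=.08:
r 0.2301 a 1.834 c 0.216
1.7 [ 0.004 -0.519  0.214]
1.64 [-0.    -0.262  0.03 ]
1.58 [ 0.    -0.26   0.046]
1.52 [ 0.001 -0.257  0.061]
1.46 [ 0.001 -0.253  0.076]
1.4 [ 0.002 -0.248  0.091]
1.34 [ 0.002 -0.242  0.106]
1.28 [ 0.003 -0.235  0.12 ]
1.22 [ 0.003 -0.227  0.134]
```

```bash
python3 -m inch '[[0,0,0,-0.05,-0.2,0.08,1],[0,0,0,-0.05,-0.2,0.07,1],[0,0,0,-0.05,-0.12,0.06,1],[0,0,0,0,-0.2,0.03,1],[0,0,0,0,-0.2,0.03,1]]'
python3 arc.py .205 .08 1.64 1.58 1.52 ; python3 -c "
from h import *
st()"
```

```text
clock: 31.1
tcp_pos: [0.5691, 0.2407, 0.2885]
orientation: [-0.011, 0.08, 0.955, -0.287]
wrist_force: [-0.3, 8.1, -1.3]
finger_gap: -0.0
local [-0.0158  0.0909  0.2005] angle est for h=.08:
r 0.2202 a 1.625 c 0.205
1.64 [-0.     0.068 -0.008]
1.58 [ 0.001 -0.26   0.045]
1.52 [ 0.001 -0.257  0.06 ]
t 31.1 tcp [0.5691 0.2407 0.2885] j [ 0.49   0.741  0.74   1.93  -0.467 -0.827] gap -0.0 F world [-0.3  8.1 -1.3] F tool [ 1.6  7.3 -3.3] T [ 2.02 -0.04 -0.18]
tool z [-0.066 -0.546 -0.835]
```

Contact at about 8 N, and the hood is moving at an estimated 1.62 rad. Following the arc.

```bash
python3 -m inch '[[0,0,0,0,-0.26,0.04,1],[0,0,0,0,-0.26,0.06,1],[0,0,0,0,-0.25,0.07,1],[0,0,0,0,-0.25,0.09,1],[0,0,0,0,-0.24,0.1,1],[0,0,0,0,-0.24,0.12,1]]'
python3 arc.py .205 .08 1.2 1.14 1.08 1.02 .96 .9 .84 .78 .72; python3 -c "
from h import *
st()"
```

```text
clock: 31.7
tcp_pos: [0.557, 0.1653, 0.3099]
orientation: [-0.011, 0.08, 0.954, -0.287]
wrist_force: [0.8, 5.9, -2.9]
finger_gap: 0.0001
local [-0.0147  0.0145  0.2219] angle est for h=.08:
r 0.2224 a 1.268 c 0.207
1.2 [ 0.005 -0.218  0.188]
1.14 [ 0.004 -0.216  0.151]
1.08 [ 0.004 -0.207  0.164]
1.02 [ 0.005 -0.197  0.176]
0.96 [ 0.005 -0.186  0.188]
0.9 [ 0.005 -0.174  0.199]
0.84 [ 0.006 -0.162  0.209]
0.78 [ 0.006 -0.149  0.218]
0.72 [ 0.006 -0.136  0.226]
t 31.7 tcp [0.557  0.1653 0.3099] j [ 0.398  0.596  0.538  1.829 -0.499 -0.924] gap 0.0001 F world [ 0.8  5.9 -2.9] F tool [ 0.3  6.5 -0.9] T [ 1.75 -0.3   0.03]
tool z [-0.066 -0.547 -0.835]
```

```bash
python3 -m inch '[[0,0,0,0,-0.22,0.17,1],[0,0,0,0,-0.21,0.16,1],[0,0,0,0,-0.2,0.17,1],[0,0,0,0,-0.2,0.18,1],[0,0,0,0,-0.18,0.19,1],[0,0,0,0,-0.17,0.2,1],[0,0,0,0,-0.16,0.21,1],[0,0,0,0,-0.15,0.22,1]]'
python3 arc.py .205 .08 .7 .64 .58 .52 .46 .40 .34; python3 - <<'E'
from h import *
st()
a=env.read_camera('side')
crop(a,180,40,380,240,3,'pics/a9.png')
E
```

```text
clock: 32.5
tcp_pos: [0.5406, 0.062, 0.2897]
orientation: [-0.011, 0.08, 0.954, -0.288]
wrist_force: [0.0, 4.1, 2.0]
finger_gap: 0.0001
local [-0.0131 -0.09    0.2017] angle est for h=.08:
r 0.2209 a 0.78 c 0.206
0.7 [ 0.009 -0.161  0.309]
0.64 [ 0.007 -0.117  0.237]
0.58 [ 0.007 -0.102  0.243]
0.52 [ 0.007 -0.087  0.249]
0.46 [ 0.007 -0.072  0.254]
0.4 [ 0.007 -0.057  0.258]
0.34 [ 0.008 -0.041  0.261]
t 32.5 tcp [0.5406 0.062  0.2897] j [ 0.252  0.438  0.239  1.609 -0.541 -1.086] gap 0.0001 F world [0.  4.1 2. ] F tool [ 0.6  2.3 -3.9] T [ 1.08  0.15 -0.17]
tool z [-0.066 -0.548 -0.834]
```

View pics/a9.png

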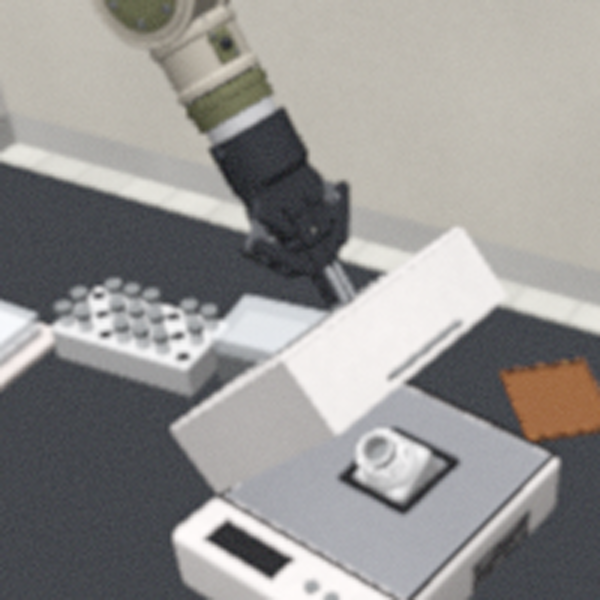

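The hood is about half closed, with the fingertips on its outer face at (350,300). Continuing.

```bash
python3 -m inch '[[0,0,0,0,-0.14,0.25,1],[0,0,0,0,-0.13,0.24,1],[0,0,0,0,-0.11,0.24,1],[0,0,0,0,-0.1,0.25,1],[0,0,0,0,-0.08,0.25,1],[0,0,0,0,-0.07,0.25,1]]'
python3 arc.py .205 .08 .40 .35 .3 .25 .2 .16 .12 .09 .06 .03 0; python3 - <<'E'
from h import *
st()
E
```

```text
clock: 33.15
tcp_pos: [0.5312, -0.005, 0.2455]
orientation: [-0.011, 0.08, 0.954, -0.289]
wrist_force: [-0.4, 2.8, 3.1]
finger_gap: -0.0001
local [-0.0107 -0.1576  0.1575] angle est for h=.08:
r 0.2228 a 0.418 c 0.208
0.4 [0.002 0.043 0.068]
0.35 [ 0.006 -0.035  0.217]
0.3 [ 0.006 -0.024  0.219]
0.25 [ 0.006 -0.013  0.22 ]
0.2 [ 0.006 -0.002  0.22 ]
0.16 [0.005 0.006 0.176]
0.12 [0.005 0.013 0.175]
0.09 [0.004 0.014 0.131]
0.06 [0.004 0.018 0.131]
0.03 [0.004 0.022 0.13 ]
0.0 [0.004 0.026 0.129]
t 33.15 tcp [ 0.5312 -0.005   0.2455] j [ 0.143  0.37   0.033  1.406 -0.564 -1.211] gap -0.0001 F world [-0.4  2.8  3.1] F tool [ 0.8  0.5 -4.1] T [ 0.78  0.08 -0.07]
tool z [-0.067 -0.55  -0.833]
```

```bash
python3 -m inch '[[0,0,0,0,-0.03,0.2,1],[0,0,0,0,-0.03,0.2,1],[0,0,0,0,-0.02,0.2,1],[0,0,0,0,-0.01,0.2,1],[0,0,0,0,0,0.13,1]]'
python3 arc.py .207 .08 .2 .16 .12 .09 .06 .03 0; python3 - <<'E'
from h import *
st()
E
```

```text
clock: 33.65
tcp_pos: [0.5263, -0.0354, 0.2075]
orientation: [-0.012, 0.08, 0.953, -0.29]
wrist_force: [-2.1, -0.1, 3.2]
finger_gap: 0.0001
local [-0.0103 -0.1884  0.1195] angle est for h=.08:
r 0.2231 a 0.199 c 0.208
0.2 [-0.     0.024 -0.017]
0.16 [0.005 0.007 0.177]
0.12 [0.005 0.014 0.177]
0.09 [0.004 0.015 0.132]
0.06 [0.004 0.019 0.132]
0.03 [0.004 0.023 0.131]
0.0 [0.004 0.027 0.13 ]
t 33.65 tcp [ 0.5263 -0.0354  0.2075] j [ 0.091  0.359 -0.077  1.278 -0.574 -1.27 ] gap 0.0001 F world [-2.1 -0.1  3.2] F tool [ 2.  -2.1 -2.5] T [ 0.21  0.29 -0.23]
tool z [-0.07  -0.552 -0.831]
```

Last 0.2 rad, at about 0.25 rad/s.

```bash
python3 -m inch '[[0,0,0,0,0.01,0.11,1],[0,0,0,0,0.01,0.11,1],[0,0,0,0,0.01,0.11,1],[0,0,0,0,0.01,0.11,1],[0,0,0,0,0.01,0.11,1],[0,0,0,0,0.02,0.1,1]]'
python3 arc.py .207 .08 .06 .03 0;python3 -c "
from h import *
st()"
```

```text
clock: 34.25
tcp_pos: [0.5247, -0.0499, 0.1787]
orientation: [-0.012, 0.08, 0.954, -0.29]
wrist_force: [-1.0, -0.0, 2.5]
finger_gap: -0.0
local [-0.0094 -0.203   0.0907] angle est for h=.08:
r 0.2224 a 0.052 c 0.207
0.06 [-0.001  0.002 -0.039]
0.03 [0.004 0.023 0.131]
0.0 [0.004 0.027 0.13 ]
t 34.25 tcp [ 0.5247 -0.0499  0.1787] j [ 0.065  0.364 -0.143  1.19  -0.577 -1.301] gap -0.0 F world [-1.  -0.   2.5] F tool [ 0.9 -1.5 -2. ] T [ 0.06  0.31 -0.24]
tool z [-0.069 -0.551 -0.832]
```

```bash
python3 -m inch '[[0,0,0,0,0.02,0.08,1],[0,0,0,0,0.02,0.08,1],[0,0,0,0,0.02,0.06,1],[0,0,0,0,0,0,1]]'
python3 -m inch '[[0,0,0,0,0.02,0.04,1],[0,0,0,0,0,0,1]]'
```

```text
clock: 34.65
tcp_pos: [0.5247, -0.0525, 0.1719]
orientation: [-0.01, 0.079, 0.954, -0.29]
wrist_force: [-8.5, 9.1, 23.4]
finger_gap: -0.0003
clock: 34.85
tcp_pos: [0.5248, -0.0526, 0.1717]
orientation: [-0.01, 0.079, 0.953, -0.291]
wrist_force: [-12.9, 14.4, 34.7]
finger_gap: -0.0001
```

The position has stopped (0.1 mm for 2 mm commanded) while the force rises, so it's on the stop. Backing off and checking by camera.

```bash
python3 -c "
from h import *
print((rot().inv().apply([0,0,.15])/.05).round(2))"
python3 -m inch '[[0,0,0,0,-0.02,-0.04,1],[0,0,0,0,-0.05,-0.08,1],[0,0,0,0,-0.12,-0.2,1],[0,0,0,0,-0.25,-0.4,1],[0,0,0,0,-0.25,-0.4,1],[0,0,0,0,-0.25,-0.4,1],[0,0,0,0,-0.25,-0.4,1],[0,0,0,0,0,-0.4,1],[0,0,0,0,0,-0.3,1],[0,0,0,0,0,0,1]]'
python3 - <<'E'
from h import *
st()
a=env.read_camera('side');b=env.read_camera('top')
cv2.imwrite('pics/b10.png',b[:,:,::-1])
d=a[:,:,::-1].copy()
crop(a,190,85,390,275,3,'pics/a10.png')
o=cv2.imread('pics/a10.png')
P=[hp(0.,c,h,x) for x in(-.125,.125) for c,h in((.24,.08),(.24,0),(0,.08))]
print(((proj('side',P)-[190,85]+.5)*3).round(0).tolist())
P=[hp(0.06,c,h,x) for x in(-.125,.125) for c,h in((.24,.08),(.24,0),(0,.08))]
print(((proj('side',P)-[190,85]+.5)*3).round(0).tolist())
crop(b,360,160,500,250,5,'pics/b10c.png')
E
```

```text
[-0.08 -1.67 -2.49]
clock: 35.85
tcp_pos: [0.5261, -0.0294, 0.3096]
orientation: [-0.01, 0.08, 0.954, -0.289]
wrist_force: [0.5, 0.5, -0.5]
finger_gap: 0.0001
t 35.85 tcp [ 0.5261 -0.0294  0.3096] j [ 0.101  0.323  0.125  1.517 -0.572 -1.259] gap 0.0001 F world [ 0.5  0.5 -0.5] F tool [-0.4  0.7  0.1] T [ 0.51 -0.04  0.  ]
tool z [-0.066 -0.551 -0.832]
[[375.0, 409.0], [377.0, 469.0], [177.0, 298.0], [533.0, 259.0], [527.0, 319.0], [344.0, 174.0]]
[[369.0, 395.0], [376.0, 458.0], [173.0, 296.0], [529.0, 246.0], [528.0, 309.0], [340.0, 172.0]]
```

View pics/a10.png

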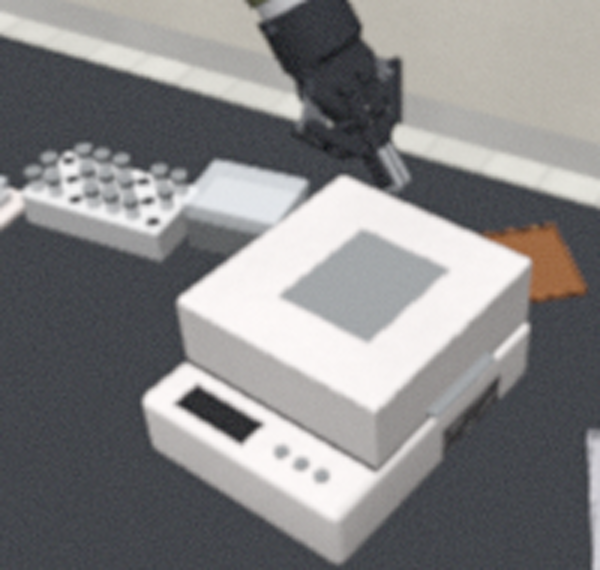

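View pics/b10.png

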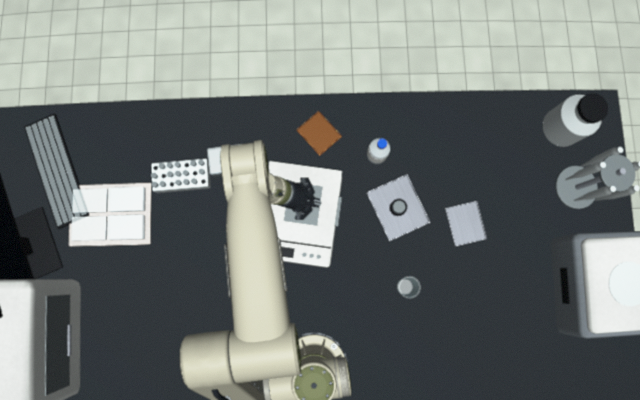

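The hood's near corner is at (378,410). The model puts it at (375,409) when shut and (369,395) at 0.06 rad, so it is shut. The cap is in the tray at (399,207) in the top view, the bystanders are in place, and the gripper is clear. Handing in.

```bash
python3 -c "
from workcell import env
print(env.hand_in())"
```

```text
the job is handed in; nothing more can be done
None
```

I unscrewed the cap in two strokes (about 460° in all) and held it as it came free. I then set it down flat in the larger grey tray and pushed the hood shut along its hinge arc, moving at about 0.25 rad/s at the end. I handed the job in at about 36 s of the 72 s allowed; it reports no verdict.

Last checks:
- **Cap:** it lies near the centre of the tray in the top view. Its rim touched the floor where predicted, and it looked flat in the side view after release.
- **Hood:** its near corner is within about 1 px of the shut position, and it stood against its stop with the push at 23–39 N.
- **Bystanders:** they look unmoved by eye in the pictures; I did not measure them. The arm ended clear of everything, with wrist force about zero.

**Disagreements:**
- While turning the tool behind the hood, joint 3 read 1.263 against its 1.26 limit for a moment; I moved it straight back in.
- Firming up against the stop reached about 39 N (total wrist force), above the 3–12 N given for pushing the hood. The hood was no longer moving by then.

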